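# Change over the microscope lamp at its interlocked levers

## Task

Change the microscope over to its second lamp on the low grey changeover unit. First swing the isolator lever (the one with the thick barrel handle, on the slotted steel ring) clockwise until you feel it rest fully home against its stop, so that the slot in its ring faces the selector's curved blade; then swing the selector lever (slim handle) anticlockwise, sliding its blade through that slot, until it too is fully home against its stop. Leave both levers set and let go of them; work gently, never leaning on a stop or on a blocked blade (about 12 N at the handle is plenty), and leave everything else on the bench where it stands.

Things in the scene. Friction and masses are not known exactly. Their poses are not given: they have to be found in the camera images.
- unit: the lamp changeover unit: a fixed low grey box 240 mm (its x) by 340 mm (its y) with an aluminium deck 50 mm above the bench. Origin: centre of its underside; x points away from the robot at yaw 0, y left, z up. Lever angles told below are measured about z from this x axis, anticlockwise seen from above
- isolator_axis (a point): point on the isolator's upright axis, level with the deck, at (0, 50, 50) mm in the unit's frame. Around it turns a steel ring, 100 mm mean diameter, 53 to 66 mm above the bench, with one slot 11.2 mm wide; the slot lets the selector's 8 mm blade through only when the isolator is within about 2 degrees of its stop. The isolator stays where it is left
- isolator_grip (a point): middle of the isolator's handle, an upright round black barrel 26 mm across, 77 to 121 mm above the bench (this point 99), 85 mm from its axis on a bar 16 mm wide. Starts at 121 to 209 degrees; turns clockwise by 34 to 75 degrees, drag 3 to 7 N. Its clamping angle differs: it meets its stop somewhere between 86 and 134 degrees, found by feel as a sharp rise in force
- selector_axis (a point): point on the selector's upright axis, level with the deck, at (0, -48.6, 50) mm in the unit's frame
- selector_grip (a point): middle of the selector's handle, an upright round slim black post 16 mm across, 76 to 126 mm above the bench (this point 101), 85 mm from its axis on a bar 12 mm wide. It points to 215 degrees at joint value 0 and turns anticlockwise with a drag of 2 to 6 N, staying where it is left. Both handles may turn within the fingers
- selector (a joint): angle of the selector lever in rad, growing anticlockwise seen from above; starts at 0 to 0.05. While the isolator is not home the blade jams on the ring at about 0.17; with it home the blade slides through the slot and the lever meets its stop at about 1.13
- selector_blade: the selector's curved steel blade, a sickle of 85 mm mean radius, 8 mm thick, turning with the selector; origin on the selector's axis, level with the deck
- isolator_stop: upright rubber-sleeved sprung stop post on the deck, 10 mm across, 18 mm high, beyond the isolator's ring, met by the ring's lug at 64 mm from the isolator's axis. It yields 1 mm for each 12 N and springs back. Origin: centre of its foot
- selector_stop: a like stop post beside the selector's axis, met by the arm of the blade at 48 mm from the selector's axis. It yields 1 mm for each 8 N. Origin: centre of its foot
- objective_can: aluminium objective can, 30 mm across, 34 mm high, standing on the far left corner of the unit's deck; bystander, origin under its centre
- lens_ring: dark steel lens ring, 38 mm across, 8 mm high, lying on the far right corner of the unit's deck; bystander
- slide_tray: white open slide tray 100 x 140 x 25 mm with dividers, on the bench to the left; bystander
- slide_box: closed grey slide box 90 x 170 x 35 mm, on the bench to the right; bystander
- reagent: amber glass bottle, 50 mm across, 100 mm high, beyond the unit; bystander
- beaker: glass beaker, 66 mm across, 75 mm high, beyond the unit; bystander
- immersion_oil: small glass bottle, 32 mm across, 55 mm high, beyond the unit; bystander

How it is judged:
On the way, in this order (a step that is already met when the one before it is completed fails the run):
1. the isolator is swung over first, the selector still off (distance of isolator_grip from where it was at the start of the episode above 0.045 m and value of joint selector below 0.2 rad), for 0.2 s.
2. the selector is swung home (value of joint selector above 1.08 rad), for 0.2 s.
At the end, for the whole second after the job is handed in: the isolator lever is still swung over (its handle more than 45 mm from where it started; the blade in its slot holds it), the selector lever is home (joint above 1.08 rad, stop at about 1.13) and at rest, and both are let go (value of joint selector above 1.08 rad and distance of isolator_grip from where it was at the start of the episode above 0.045 m and velocity of joint selector below 0.05 rad/s); the robot touches nothing.
It fails at once if the isolator's stop is pressed with more than 18 N (about 16 N at the handle) (contact force between isolator_stop and anything else above 18 N).
It fails at once if the selector's stop is pressed with more than 24 N (about 16 N at the handle) (contact force between selector_stop and anything else above 24 N).
It fails at once if the selector's blade is pressed on anything with more than 24 N (forced against the blocked ring) (contact force between selector_blade and anything else above 24 N).
It fails at once if a bystander is pushed more than 30 mm (distance of any of objective_can, lens_ring, slide_tray, slide_box, reagent, beaker, immersion_oil from where it was at the start of the episode above 0.03 m).
It also fails if it takes over 69 s, if anything falls off the work surface, if the arm or the gripper's body presses on something with over 40 N, if the wrist force passes 120 N, or if a joint passes its speed limit or range.

## Robot

A 6-joint arm with a two-finger parallel gripper is mounted at the origin on the work surface. World frame = base frame: x ahead of the robot, y to its left, z up, the work surface at z = 0. Lengths are in m, angles in rad, forces in N, time in s.
With the tool pointing down it reaches from about 0.3 to 0.85 m from the base axis. Payload 5.4 kg.
Tool frame: the origin (TCP) lies at the centre of the arm's flange, where the gripper is bolted on; the fingertips stand 173 mm ahead of it and the grasp point (between the pads) lies 155 mm ahead of it (bot.nose_length is the x of the fingertips in the tool frame, in m); x points along the fingers, y is the direction in which the jaws open and shut, and the axes are right-handed (so a half turn about x gives the same grasp; the last joint's range is limited). The gripper opens to 85 mm and grips with 20 to 120 N. Pads are 22 mm wide; open, the fingers measure 114 mm over their backs; the gripper's body (76 mm by 85 mm) begins 54 mm behind the grasp point. The pads swing forward as they close: fully open they stand 13 mm farther back than shut.
Start: joints at [0.983, 0.158, 1.597, -0, 1.386, -0.21], TCP at [0.212, 0.534, 0.405] pointing down, gripper open.
Joint ranges: [-2.91, 2.91], [-0.94, 2.29], [0.18, 2.7], [-1.29, 4.43], [0.17, 2.64], [-3, 3]. Speed limits (rad/s): [2.57, 2.57, 3.14, 3.14, 3.14, 3.14].

## Interface

Orientations are given as a 3x3 rotation matrix whose columns are the frame's x, y, z axes.
In Python, from bench import status, camera, bot, look_for gives the robot as it stands.
- The arm moves only by the tool carry_out, never from a script. Its argument "rows" is a list of rows, each an object of numbers: "tx", "ty", "tz": the shift along the tool's x, y, z in m; "ax", "ay", "az": the turn, a rotation vector about the tool's x, y, z in rad; "claw": the finger opening in m, from 0 to 0.0854. In form: [{"tx": .., "ty": .., "tz": .., "ax": .., "ay": .., "az": .., "claw": ..}, ...]. A call has exactly 5 rows; each row shifts and turns the commanded pose from where the row before left it, along the tool's axes as they then stand; what a row does not reach is not made up. A row lasts 1/10 s, in which the tool goes at most 50 mm and 8.59 degrees, less where a joint would pass 70% of its speed; a pose out of reach is approached as far as the arm can. A call is refused whole if a number of a shift passes 0.05 or a number of a turn 0.15, either way. A call with a gripper value outside its range is refused whole. The fingers move at their own pace and stop on an object; the grip force is fixed at half the most. Time passes only in rows, so rows that do not move let the fingers close, or fill a call up. It gives the time, the measured TCP pose, the force and the opening at its end, in the units of the state.
- status.get_obs(): the state, without advancing time (a new reading comes with each control period).
- camera(name): name is "scene" or "top"; returns a dict with "img" (420x560x3 uint8, blue, green, red), "depth" (420x560 float32, m along the optical axis (not along the pixel's ray), 0 where there is no reading), "fx", "fy", "cx", "cy" (pixels), "R" (3x3) and "t" (3): a world point X has camera coordinates R X + t. Camera axes: x right, y down, z forward; pixel columns grow to the right and rows downward; lengths in m; the calibration is good to about 2 mm. A picture is of the moment at which its call begins.
- bot.close_job(): hands the job in, once; it reports no verdict.
Trained networks look in the newest picture that a camera, given by its name, has taken for a name from the list of things; names that differ only in an ending like _2 or _b are one class to them, and where a whole thing is asked for, a point or a joint stands for the part that bears it (a point fixed in the world has none). Each returns a list of dicts, best first, with "p" (0 to 1); they miss things now and then, are a little off and sometimes report something else, mostly with a low value. They report only what shows in the picture. A call takes as long as a camera call.
- look_for(camera, name): "xyz" ([x, y, z] in m, in world coordinates, good to about 4 mm: the middle of the surface that is visible of it).
The state is a dict: "time": time; "q": joint angles; "qd": joint speeds; "effort": joint torques, N m; "tcp_pos": TCP position; "tcp_rot": TCP orientation; "wrist_force": force on the tool from outside, world axes, zero at the start; "ft_torque": the same for the moment, N m; "finger_gap": finger opening in m.
Only numpy, scipy, OpenCV 4.12 (cv2) and the standard library are available. Lean on these libraries where they do the work, as an engineer would, in place of code of your own. Each camera call takes 0.05 s, during which the arm holds its last target.

## Working session

There is one attempt and no reset: what is moved stays moved. The work goes in short steps, Python scripts to look and compute and a tool call to move; the robot and the scene stay as the last step left them, time stands still between calls to the robot, and variables do not carry over. Pictures are saved under pics/ and viewed, and the job is handed in when it is done.

Besides the shell and the picture viewer there is one more tool, called in YAML: its name, and indented under it one key for each argument. carry_out: Moves the arm, as the interface text tells. Its arguments: {"type":"object","properties":{"rows":{"type":"array","items":{"type":"object","properties":{"tx":{"type":"number"},"ty":{"type":"number"},"tz":{"type":"number"},"ax":{"type":"number"},"ay":{"type":"number"},"az":{"type":"number"},"claw":{"type":"number"}}}}},"required":["rows"]}

```bash
mkdir -p pics; ls
cat > h.py <<'E'
import numpy as np, cv2
from bench import status, camera, bot, look_for
def px(c,X):
    p=c['R']@np.array(X)+c['t']; return c['fx']*p[0]/p[2]+c['cx'], c['fy']*p[1]/p[2]+c['cy']
def world(c,u,v,d=None):
    d=c['depth'][int(v),int(u)] if d is None else d
    return c['R'].T@(np.array([(u-c['cx'])/c['fx']*d,(v-c['cy'])/c['fy']*d,d])-c['t'])
E
python3 - <<'E'
from h import *
o=status.get_obs(); print({k:np.round(v,3).tolist() for k,v in o.items()})
for n in ('top','scene'):
    c=camera(n); cv2.imwrite(f'pics/{n}0.png',c['img']); print(n,c['fx'],np.round(c['R'],3).tolist(),np.round(c['t'],3))
    np.savez(f'{n}0.npz',**c)
    for m in ['unit','isolator_grip','selector_grip','isolator_stop','selector_stop','selector_blade','objective_can','lens_ring']:
        r=look_for(n,m); print(n,m,[(np.round(a['xyz'],3).tolist(),round(a['p'],2)) for a in r[:2]])
E
```

```text
pics
{'time': 0.0, 'q': [0.983, 0.159, 1.598, -0.0, 1.386, -0.21], 'qd': [-0.002, -0.001, -0.001, 0.001, -0.001, 0.001], 'effort': [-0.0, -39.6, -33.143, -0.0, 0.008, -0.0], 'tcp_pos': [0.212, 0.534, 0.404], 'tcp_rot': [[-0.001, 0.369, 0.929], [-0.002, 0.929, -0.369], [-1.0, -0.002, -0.0]], 'wrist_force': [-0.372, 1.115, 0.352], 'ft_torque': [-0.041, -0.011, 0.025], 'finger_gap': 0.085}
top 508.280935804625 [[0.014, -1.0, -0.025], [-0.99, -0.01, -0.14], [0.14, 0.026, -0.99]] [0.007 0.553 1.301]
top unit [([0.561, 0.027, 0.047], 0.6)]
top isolator_grip [([0.542, 0.116, 0.078], 0.52), ([0.379, 0.407, 0.004], 0.37)]
top selector_grip [([0.604, -0.025, 0.072], 0.59)]
top isolator_stop [([0.638, -0.023, 0.071], 0.42), ([0.565, 0.027, 0.049], 0.38)]
top selector_stop [([0.562, 0.027, 0.048], 0.74), ([0.602, -0.027, 0.073], 0.29)]
top selector_blade [([0.639, -0.022, 0.07], 0.52)]
top objective_can [([0.66, 0.154, 0.085], 0.61)]
top lens_ring [([0.666, -0.106, 0.056], 0.39)]
scene 401.65491781050645 [[-0.065, 0.998, -0.015], [0.725, 0.037, -0.688], [-0.686, -0.056, -0.726]] [ 0.054 -0.348  1.447]
scene unit [([0.607, 0.025, 0.051], 0.75)]
scene isolator_grip [([0.541, 0.127, 0.078], 0.73), ([0.607, 0.03, 0.05], 0.68)]
scene selector_grip []
scene isolator_stop []
scene selector_stop []
scene selector_blade [([0.648, -0.022, 0.07], 0.64)]
scene objective_can [([0.674, 0.158, 0.082], 0.63)]
scene lens_ring []
```

View pics/top0.png

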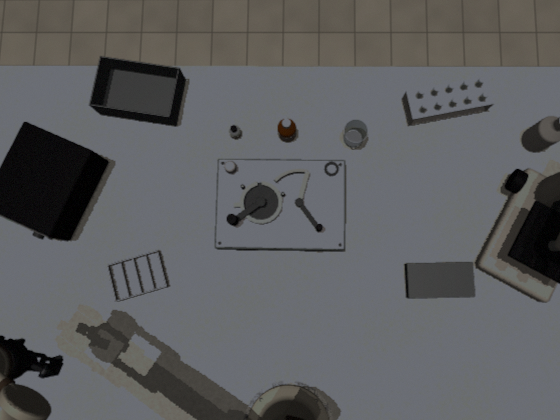

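View pics/scene0.png

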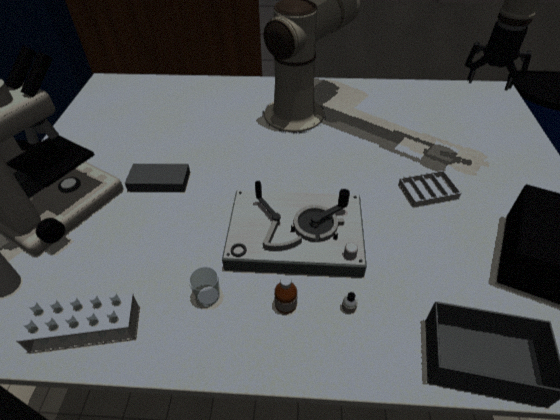

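The pictures show the unit at top px (215–345, 160–250), the isolator barrel near (232,219) and the selector post near (319,228). I'll enlarge this area and fit the unit's pose.

Run:
```python
from h import *
c=dict(np.load('top0.npz'))
im=c['img'][145:265,205:355]
im=np.clip(im.astype(float)*1.6,0,255).astype(np.uint8)
cv2.imwrite('pics/top0z.png',cv2.resize(im,None,fx=5,fy=5,interpolation=cv2.INTER_CUBIC))
# deck mask from depth
H,W=c['depth'].shape; v,u=np.mgrid[:H,:W]; d=c['depth']
P=np.stack([(u-c['cx'])/c['fx']*d,(v-c['cy'])/c['fy']*d,d],-1)-c['t']; P=P@c['R']
z=P[...,2]; m=((z>0.042)&(z<0.13)&(d>0)); sub=np.zeros_like(m); sub[145:265,205:355]=1; m&=sub
print(m.sum(), np.median(z[m]))
pts=P[m][:,:2]*1000
r=cv2.minAreaRect(pts.astype(np.float32)); print(r)
md=m&(z<0.056); r2=cv2.minAreaRect((P[md][:,:2]*1000).astype(np.float32)); print(r2)
for lo,hi in ((0.085,0.14),):
    mm=m&(z>lo); print(lo)
    n,l=cv2.connectedComponents(mm.astype(np.uint8))
    for i in range(1,n):
        q=P[l==i]; print(len(q),q.mean(0).round(4),q[:,2].max(), np.argwhere(l==i).mean(0))
```

```text
11642 0.052165192950903626
((589.214599609375, 17.06060791015625), (362.52862548828125, 284.14404296875), 89.71711730957031)
((589.214599609375, 17.06060791015625), (362.52862548828125, 284.14404296875), 89.71711730957031)
0.085
2 [0.6722 0.1578 0.0869] 0.08824730269979185 [161.5 229.5]
37 [0.6594 0.1592 0.0869] 0.08961012386675149 [166.32432432 228.83783784]
1 [0.6578 0.1718 0.0859] 0.08586574727252283 [167. 224.]
1 [0.5804 0.0746 0.0851] 0.08508707613434281 [197. 261.]
2 [0.5763 0.0821 0.0856] 0.08614937460188932 [198.5 258. ]
2 [ 0.572  -0.0201  0.0865] 0.08646782649596133 [200.5 298. ]
1 [0.5648 0.0768 0.0851] 0.0850789164679102 [203. 260.]
1 [ 0.5682 -0.0125  0.0856] 0.08555339204055742 [202. 295.]
1 [ 0.5658 -0.0278  0.0857] 0.08571977924370253 [203. 301.]
1 [ 0.5631 -0.0151  0.0852] 0.08524912477483035 [204. 296.]
1 [0.5541 0.1072 0.0853] 0.08529724243339842 [207. 248.]
109 [0.5176 0.1443 0.1176] 0.12722233781779063 [219.51376147 231.44954128]
1 [0.5332 0.1219 0.0867] 0.08673073065491774 [215. 242.]
1 [0.5229 0.1267 0.0871] 0.08705817568050962 [219. 240.]
41 [ 0.5001 -0.0705  0.1212] 0.12999418534738888 [227.34146341 318.2195122 ]
```

View pics/top0z.png

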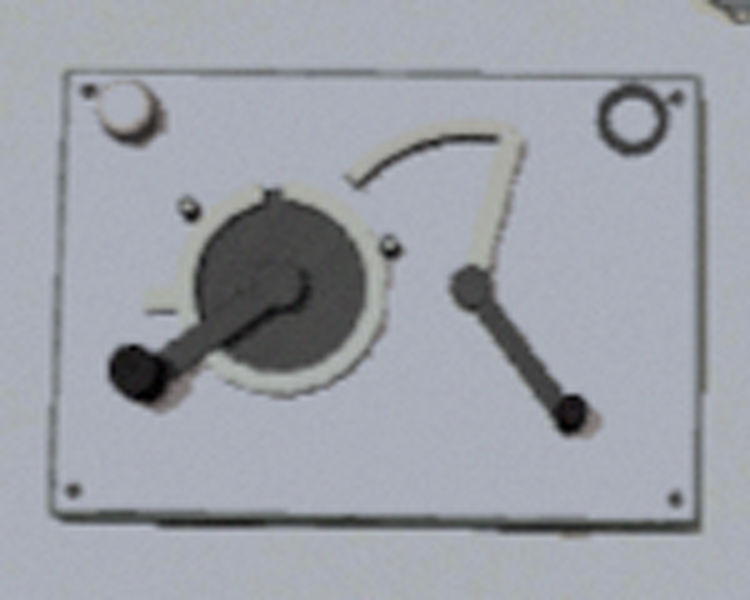

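```bash
cat >> h.py <<'E'
def onz(c,u,v,z):
    C=-c['R'].T@c['t']; r=c['R'].T@np.array([(u-c['cx'])/c['fx'],(v-c['cy'])/c['fy'],1.]); return C+r*(z-C[2])/r[2]
def zz(x,y): return (x+.5)/5-.5+205,(y+.5)/5-.5+145
E
python3 - <<'E'
from h import *
c=dict(np.load('top0.npz'))
print('cam',-c['R'].T@c['t'])
cs=[(67,72),(698,77),(698,522),(52,515)]
W=np.array([onz(c,*zz(*p),0.05) for p in cs]);print(W.round(4).tolist())
for i in range(4): print(np.linalg.norm(W[i]-W[(i+1)%4]))
e=W.mean(0); print('centre',e)
yawx=(W[0]+W[1]-W[2]-W[3]); yawy=W[0]+W[3]-W[1]-W[2]
print(np.degrees(np.arctan2(yawx[1],yawx[0])),np.degrees(np.arctan2(-yawy[0],yawy[1])))
for n,p,z in [('iso piv',(284,284),.08),('sel piv',(472,288),.08),('iso grip top',(135,370),.121),('sel grip top',(571,410),.126),('istop',(189,208),.068),('sstop',(391,245),.068),('slot',(272,197),.066),('lug',(160,303),.066)]:
    print(n,onz(c,*zz(*p),z).round(4))
E
```

```text
cam [ 0.36616726 -0.02137627  1.36519063]
[[0.6876, 0.1939, 0.05], [0.6875, -0.141, 0.05], [0.4524, -0.1405, 0.05], [0.4519, 0.1941, 0.05]]
0.33489316071166353
0.2350900979548921
0.33451006984436144
0.235658532674638
centre [0.56986267 0.02661622 0.05      ]
-0.08827613801634505 0.035306341682575904
iso piv [0.5698 0.0737 0.08  ]
sel piv [ 0.5687 -0.0227  0.08  ]
iso grip top [0.5195 0.1436 0.121 ]
sel grip top [ 0.5015 -0.0717  0.126 ]
istop [0.6112 0.1249 0.068 ]
sstop [0.5927 0.0195 0.068 ]
slot [0.6178 0.0819 0.066 ]
lug [0.5614 0.1389 0.066 ]
```

The unit sits at about (0.570, 0.027) with yaw near 0. The isolator handle is at about 127°, with its grip near (0.519, 0.144), and should come home near 90°. The selector grip is near (0.501, -0.071). I'll move over the isolator first.

carry_out:
  rows:
    - {"ty": -0.025,"tz": 0.043}
    - {"ty": -0.025,"tz": 0.043}
    - {"ty": -0.025,"tz": 0.043}
    - {"ty": -0.025,"tz": 0.043}
    - {"ty": -0.025,"tz": 0.043}

```text
$.rows[0]: bad value
```

carry_out:
  rows:
    - {"ty": -0.025,"tz": 0.043}
    - {"ty": -0.025,"tz": 0.043}
    - {"ty": -0.025,"tz": 0.043}
    - {"ty": -0.025,"tz": 0.043}
    - {"ty": -0.025,"tz": 0.043}

```text
$.rows[0]: bad value
```

carry_out:
  rows:
    - {"ax": 0.149}
    - {"ax": 0.149}
    - {"ax": 0.149}
    - {"ax": 0.149}
    - {"ax": 0.149}

```text
$.rows[0]: bad value
```

carry_out:
  rows:
    - {"ax": 0.149}
    - {"ax": 0.149}
    - {"ax": 0.149}
    - {"ax": 0}
    - {"ax": 0}

```text
$.rows[0]: bad value
```

Run:
```python
from h import *
o=status.get_obs(); print({k:np.round(v,3).tolist() for k,v in o.items() if k in('time','tcp_pos','tcp_rot','wrist_force','q')})
for n in ('top','scene'):
    c=camera(n); cv2.imwrite(f'pics/{n}1.png',c['img'])
```

```text
{'time': 0.9, 'q': [0.983, 0.158, 1.597, -0.0, 1.386, -0.21], 'tcp_pos': [0.212, 0.534, 0.405], 'tcp_rot': [[0.0, 0.369, 0.929], [0.0, 0.929, -0.369], [-1.0, 0.0, 0.0]], 'wrist_force': [-0.348, 0.149, 0.222]}
```

Each row seems to need every field, so I'll fill them all in.

carry_out:
  rows:
    - {"tx": 0,"ty": -0.025,"tz": 0.043,"ax": 0,"ay": 0,"az": 0,"claw": 0.085}
    - {"tx": 0,"ty": -0.025,"tz": 0.043,"ax": 0,"ay": 0,"az": 0,"claw": 0.085}
    - {"tx": 0,"ty": -0.025,"tz": 0.043,"ax": 0,"ay": 0,"az": 0,"claw": 0.085}
    - {"tx": 0,"ty": -0.025,"tz": 0.043,"ax": 0,"ay": 0,"az": 0,"claw": 0.085}
    - {"tx": 0,"ty": -0.025,"tz": 0.043,"ax": 0,"ay": 0,"az": 0,"claw": 0.085}

```text
time: 1.5
tcp_pos: [0.3666, 0.3373, 0.405]
tcp_rot: [[0.001, 0.368, 0.93], [0.0, 0.93, -0.368], [-1.0, 0.001, 0.001]]
wrist_force: [0.8, 0.7, -1.2]
finger_gap: 0.0849
```

carry_out:
  rows:
    - {"tx": 0,"ty": -0.025,"tz": 0.043,"ax": 0,"ay": 0,"az": 0,"claw": 0.085}
    - {"tx": 0,"ty": -0.025,"tz": 0.043,"ax": 0,"ay": 0,"az": 0,"claw": 0.085}
    - {"tx": 0,"ty": -0.025,"tz": 0.043,"ax": 0,"ay": 0,"az": 0,"claw": 0.085}
    - {"tx": 0,"ty": -0.025,"tz": 0.043,"ax": 0,"ay": 0,"az": 0,"claw": 0.085}
    - {"tx": 0,"ty": -0.025,"tz": 0.043,"ax": 0,"ay": 0,"az": 0,"claw": 0.085}

```text
time: 2.0
tcp_pos: [0.5205, 0.1416, 0.4049]
tcp_rot: [[0.001, 0.369, 0.929], [0.0, 0.929, -0.369], [-1.0, 0.0, 0.0]]
wrist_force: [0.9, 0.5, 0.5]
finger_gap: 0.085
```

carry_out:
  rows:
    - {"tx": 0,"ty": 0,"tz": 0,"ax": 0.149,"ay": 0,"az": 0,"claw": 0.085}
    - {"tx": 0,"ty": 0,"tz": 0,"ax": 0.149,"ay": 0,"az": 0,"claw": 0.085}
    - {"tx": 0,"ty": 0,"tz": 0,"ax": 0.149,"ay": 0,"az": 0,"claw": 0.085}
    - {"tx": 0,"ty": 0,"tz": 0,"ax": 0.149,"ay": 0,"az": 0,"claw": 0.085}
    - {"tx": 0,"ty": 0,"tz": 0,"ax": 0.149,"ay": 0,"az": 0,"claw": 0.085}

```text
time: 2.5
tcp_pos: [0.5196, 0.1433, 0.4047]
tcp_rot: [[-0.0, 0.904, 0.427], [0.0, 0.427, -0.904], [-1.0, -0.0, -0.0]]
wrist_force: [-0.2, 0.1, -0.5]
finger_gap: 0.0851
```

carry_out:
  rows:
    - {"tx": 0,"ty": 0,"tz": 0,"ax": 0.149,"ay": 0,"az": 0,"claw": 0.085}
    - {"tx": 0,"ty": 0,"tz": 0,"ax": 0.149,"ay": 0,"az": 0,"claw": 0.085}
    - {"tx": 0,"ty": 0,"tz": 0,"ax": 0.149,"ay": 0,"az": 0,"claw": 0.085}
    - {"tx": 0.03,"ty": 0,"tz": 0,"ax": 0,"ay": 0,"az": 0,"claw": 0.085}
    - {"tx": 0.03,"ty": 0,"tz": 0,"ax": 0,"ay": 0,"az": 0,"claw": 0.085}

```text
time: 3.0
tcp_pos: [0.52, 0.1435, 0.3452]
tcp_rot: [[0.003, 1.0, 0.001], [0.0, 0.001, -1.0], [-1.0, 0.003, -0.0]]
wrist_force: [-0.7, -0.5, -1.1]
finger_gap: 0.0849
```

Run:
```python
from h import *
o=status.get_obs(); print({k:np.round(v,4).tolist() for k,v in o.items() if k in('time','tcp_pos','tcp_rot','wrist_force','q')})
for n in ('top','scene'):
    c=camera(n); cv2.imwrite(f'pics/{n}1.png',c['img'])
```

```text
{'time': 3.0, 'q': [0.0451, 0.1189, 1.762, -0.0, 1.2574, 0.0442], 'tcp_pos': [0.52, 0.1435, 0.3452], 'tcp_rot': [[0.0033, 1.0, 0.0009], [0.0001, 0.0009, -1.0], [-1.0, 0.0033, -0.0001]], 'wrist_force': [-0.7479, -0.4959, -1.146]}
```

Run:
```python
import cv2,numpy as np
a=cv2.imread('pics/scene1.png')[150:300,200:400]; cv2.imwrite('pics/s1z.png',np.clip(cv2.resize(a,None,fx=4,fy=4,interpolation=2)*1.5,0,255).astype(np.uint8))
```

```text
(no output)
```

View pics/s1z.png

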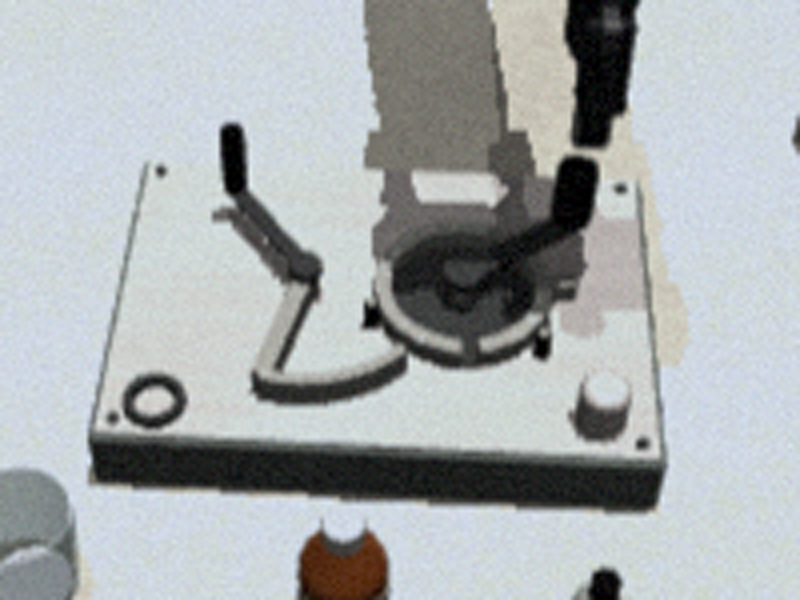

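The gripper hangs directly above the barrel (crop px (590,130), barrel at (575,190)), and the ring slot is near (470,355). Next I descend and close loosely around the barrel.

carry_out:
  rows:
    - {"tx": 0.03,"ty": 0,"tz": 0,"ax": 0,"ay": 0,"az": 0,"claw": 0.085}
    - {"tx": 0.03,"ty": 0,"tz": 0,"ax": 0,"ay": 0,"az": 0,"claw": 0.085}
    - {"tx": 0.026,"ty": 0,"tz": 0,"ax": 0,"ay": 0,"az": 0,"claw": 0.06}
    - {"tx": 0,"ty": 0,"tz": 0,"ax": 0,"ay": 0,"az": 0,"claw": 0.036}
    - {"tx": 0,"ty": 0,"tz": 0,"ax": 0,"ay": 0,"az": 0,"claw": 0.036}

```text
time: 3.6
tcp_pos: [0.5202, 0.1435, 0.2602]
tcp_rot: [[0.001, 1.0, 0.001], [0.0, 0.001, -1.0], [-1.0, 0.001, -0.0]]
wrist_force: [0.5, 0.3, -0.4]
finger_gap: 0.0431
```

carry_out:
  rows:
    - {"tx": 0,"ty": 0,"tz": 0,"ax": 0,"ay": 0,"az": 0,"claw": 0.034}
    - {"tx": 0,"ty": 0,"tz": 0,"ax": 0,"ay": 0,"az": 0,"claw": 0.034}
    - {"tx": 0,"ty": 0,"tz": 0,"ax": 0,"ay": 0,"az": 0,"claw": 0.034}
    - {"tx": 0,"ty": 0,"tz": 0,"ax": 0,"ay": 0,"az": 0,"claw": 0.034}
    - {"tx": 0,"ty": 0,"tz": 0,"ax": 0,"ay": 0,"az": 0,"claw": 0.034}

```text
time: 4.1
tcp_pos: [0.5196, 0.1434, 0.259]
tcp_rot: [[0.0, 1.0, 0.001], [0.0, 0.001, -1.0], [-1.0, 0.0, -0.0]]
wrist_force: [0.6, -0.1, 0.7]
finger_gap: 0.0343
```

carry_out:
  rows:
    - {"tx": 0,"ty": 0.0045,"tz": -0.0028,"ax": 0,"ay": 0,"az": 0,"claw": 0.034}
    - {"tx": 0,"ty": 0.0045,"tz": -0.0028,"ax": 0,"ay": 0,"az": 0,"claw": 0.034}
    - {"tx": 0,"ty": 0.0045,"tz": -0.0025,"ax": 0,"ay": 0,"az": 0,"claw": 0.034}
    - {"tx": 0,"ty": 0.0045,"tz": -0.0022,"ax": 0,"ay": 0,"az": 0,"claw": 0.034}
    - {"tx": 0,"ty": 0.0045,"tz": -0.0019,"ax": 0,"ay": 0,"az": 0,"claw": 0.034}

```text
time: 4.6
tcp_pos: [0.5413, 0.1568, 0.2579]
tcp_rot: [[-0.005, 1.0, 0.001], [0.002, 0.001, -1.0], [-1.0, -0.005, -0.002]]
wrist_force: [-6.0, 3.9, 0.8]
finger_gap: 0.0343
```

carry_out:
  rows:
    - {"tx": 0,"ty": 0.004,"tz": -0.001,"ax": 0,"ay": 0,"az": 0,"claw": 0.034}
    - {"tx": 0,"ty": 0.004,"tz": -0.001,"ax": 0,"ay": 0,"az": 0,"claw": 0.034}
    - {"tx": 0,"ty": 0.003,"tz": -0.0008,"ax": 0,"ay": 0,"az": 0,"claw": 0.034}
    - {"tx": 0,"ty": 0.003,"tz": -0.0006,"ax": 0,"ay": 0,"az": 0,"claw": 0.034}
    - {"tx": 0,"ty": 0.002,"tz": -0.0004,"ax": 0,"ay": 0,"az": 0,"claw": 0.034}

```text
time: 5.1
tcp_pos: [0.5574, 0.1604, 0.2576]
tcp_rot: [[-0.004, 1.0, 0.001], [0.001, 0.001, -1.0], [-1.0, -0.004, -0.001]]
wrist_force: [-4.1, 2.6, -0.5]
finger_gap: 0.0338
```

Run:
```python
from h import *
o=status.get_obs(); print({k:np.round(v,4).tolist() for k,v in o.items() if k in('time','tcp_pos','wrist_force')})
c=camera('scene'); 
a=c['img'][150:300,200:400]; cv2.imwrite('pics/s2z.png',np.clip(cv2.resize(a,None,fx=4,fy=4,interpolation=2)*1.5,0,255).astype(np.uint8))
```

```text
{'time': 5.1, 'tcp_pos': [0.5574, 0.1604, 0.2576], 'wrist_force': [-4.0762, 2.5859, -0.4847]}
```

View pics/s2z.png

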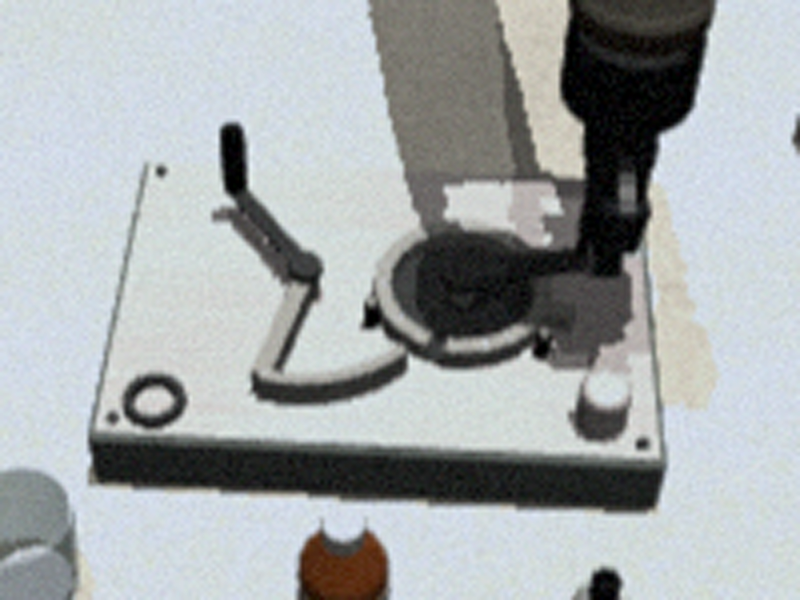

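carry_out:
  rows:
    - {"tx": 0,"ty": 0.001,"tz": -0.0002,"ax": 0,"ay": 0,"az": 0,"claw": 0.034}
    - {"tx": 0,"ty": 0.001,"tz": -0.0002,"ax": 0,"ay": 0,"az": 0,"claw": 0.034}
    - {"tx": 0,"ty": 0.001,"tz": -0.0001,"ax": 0,"ay": 0,"az": 0,"claw": 0.034}
    - {"tx": 0,"ty": 0.001,"tz": -0.0001,"ax": 0,"ay": 0,"az": 0,"claw": 0.034}
    - {"tx": 0,"ty": 0.0005,"tz": 0,"ax": 0,"ay": 0,"az": 0,"claw": 0.034}

```text
time: 5.65
tcp_pos: [0.562, 0.1607, 0.2578]
tcp_rot: [[-0.003, 1.0, 0.001], [0.001, 0.001, -1.0], [-1.0, -0.003, -0.001]]
wrist_force: [-3.5, 3.0, -0.8]
finger_gap: 0.0338
```

carry_out:
  rows:
    - {"tx": 0,"ty": 0.0005,"tz": 0,"ax": 0,"ay": 0,"az": 0,"claw": 0.034}
    - {"tx": 0,"ty": 0.0005,"tz": 0,"ax": 0,"ay": 0,"az": 0,"claw": 0.034}
    - {"tx": 0,"ty": 0.0005,"tz": 0,"ax": 0,"ay": 0,"az": 0,"claw": 0.034}
    - {"tx": 0,"ty": 0.0005,"tz": 0,"ax": 0,"ay": 0,"az": 0,"claw": 0.034}
    - {"tx": 0,"ty": 0.0005,"tz": 0,"ax": 0,"ay": 0,"az": 0,"claw": 0.034}

```text
time: 6.15
tcp_pos: [0.5645, 0.1607, 0.2579]
tcp_rot: [[-0.003, 1.0, 0.001], [0.001, 0.001, -1.0], [-1.0, -0.003, -0.001]]
wrist_force: [-3.3, 3.8, -1.0]
finger_gap: 0.0341
```

Run:
```python
from h import *
o=status.get_obs(); print({k:np.round(v,4).tolist() for k,v in o.items() if k in('time','tcp_pos','wrist_force')})
c=camera('scene'); 
a=c['img'][190:260,280:360]; cv2.imwrite('pics/s3z.png',np.clip(cv2.resize(a,None,fx=8,fy=8,interpolation=2)*1.5,0,255).astype(np.uint8))
```

```text
{'time': 6.15, 'tcp_pos': [0.5645, 0.1607, 0.2579], 'wrist_force': [-3.2718, 3.7633, -0.9792]}
```

View pics/s3z.png

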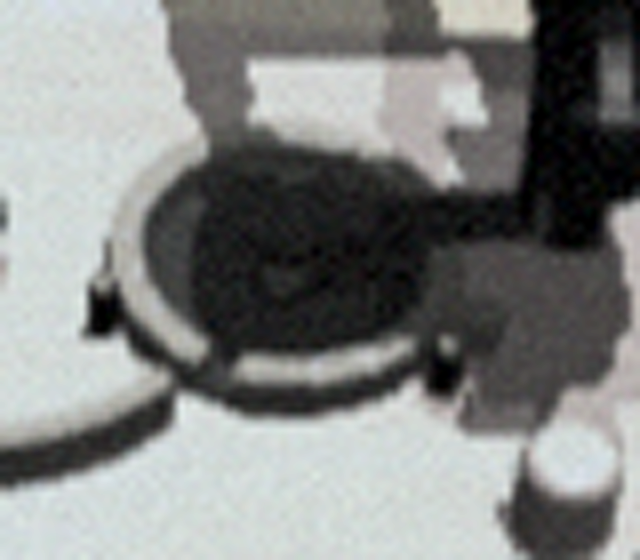

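The drag is a steady 3.5 N or so with no stop yet. I'll keep creeping, easing y slightly.

carry_out:
  rows:
    - {"tx": 0,"ty": 0.0005,"tz": -0.0002,"ax": 0,"ay": 0,"az": 0,"claw": 0.034}
    - {"tx": 0,"ty": 0.0005,"tz": -0.0002,"ax": 0,"ay": 0,"az": 0,"claw": 0.034}
    - {"tx": 0,"ty": 0.0005,"tz": -0.0002,"ax": 0,"ay": 0,"az": 0,"claw": 0.034}
    - {"tx": 0,"ty": 0.0004,"tz": -0.0002,"ax": 0,"ay": 0,"az": 0,"claw": 0.034}
    - {"tx": 0,"ty": 0.0001,"tz": 0,"ax": 0,"ay": 0,"az": 0,"claw": 0.034}

```text
time: 6.7
tcp_pos: [0.5671, 0.1608, 0.2585]
tcp_rot: [[-0.0, 1.0, 0.001], [-0.0, 0.001, -1.0], [-1.0, -0.0, 0.0]]
wrist_force: [-4.1, 2.0, -2.1]
finger_gap: 0.0338
```

carry_out:
  rows:
    - {"tx": 0,"ty": 0.0004,"tz": 0,"ax": 0,"ay": 0,"az": 0,"claw": 0.034}
    - {"tx": 0,"ty": 0.0004,"tz": 0,"ax": 0,"ay": 0,"az": 0,"claw": 0.034}
    - {"tx": 0,"ty": 0.0003,"tz": 0,"ax": 0,"ay": 0,"az": 0,"claw": 0.034}
    - {"tx": 0,"ty": 0.0003,"tz": 0,"ax": 0,"ay": 0,"az": 0,"claw": 0.034}
    - {"tx": 0,"ty": 0.0001,"tz": 0,"ax": 0,"ay": 0,"az": 0,"claw": 0.034}

```text
time: 7.2
tcp_pos: [0.5686, 0.1609, 0.2587]
tcp_rot: [[0.0, 1.0, 0.001], [0.0, 0.001, -1.0], [-1.0, 0.0, -0.0]]
wrist_force: [-3.4, 1.7, -2.2]
finger_gap: 0.0338
```

carry_out:
  rows:
    - {"tx": 0,"ty": 0.0003,"tz": 0,"ax": 0,"ay": 0,"az": 0,"claw": 0.034}
    - {"tx": 0,"ty": 0.0003,"tz": 0,"ax": 0,"ay": 0,"az": 0,"claw": 0.034}
    - {"tx": 0,"ty": 0.0003,"tz": 0,"ax": 0,"ay": 0,"az": 0,"claw": 0.034}
    - {"tx": 0,"ty": 0.0002,"tz": 0,"ax": 0,"ay": 0,"az": 0,"claw": 0.034}
    - {"tx": 0,"ty": 0.0001,"tz": 0,"ax": 0,"ay": 0,"az": 0,"claw": 0.034}

```text
time: 7.7
tcp_pos: [0.5698, 0.161, 0.2588]
tcp_rot: [[0.0, 1.0, 0.001], [0.0, 0.001, -1.0], [-1.0, 0.0, -0.0]]
wrist_force: [-4.0, 3.0, -2.1]
finger_gap: 0.0344
```

Run:
```python
from h import *
o=status.get_obs(); print({k:np.round(v,4).tolist() for k,v in o.items() if k in('time','tcp_pos','wrist_force')})
c=camera('scene'); 
a=c['img'][190:260,280:360]; cv2.imwrite('pics/s4z.png',np.clip(cv2.resize(a,None,fx=8,fy=8,interpolation=2)*1.5,0,255).astype(np.uint8))
```

```text
{'time': 7.7, 'tcp_pos': [0.5698, 0.161, 0.2588], 'wrist_force': [-4.0318, 2.9795, -2.0561]}
```

View pics/s4z.png

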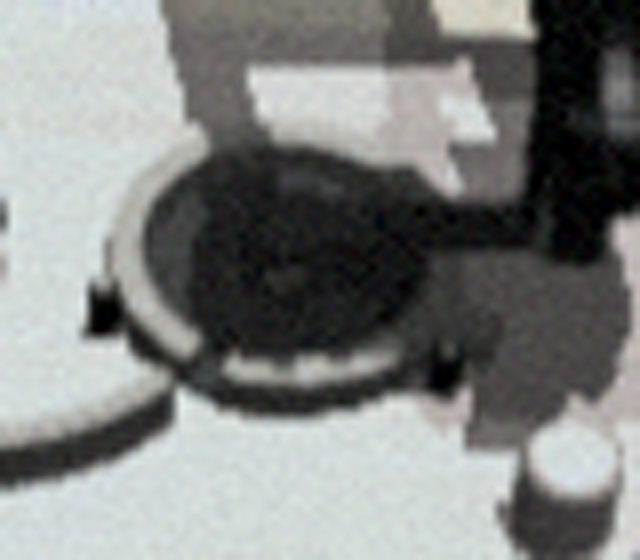

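carry_out:
  rows:
    - {"tx": 0,"ty": 0.0003,"tz": 0,"ax": 0,"ay": 0,"az": 0,"claw": 0.034}
    - {"tx": 0,"ty": 0.0003,"tz": 0,"ax": 0,"ay": 0,"az": 0,"claw": 0.034}
    - {"tx": 0,"ty": 0.0002,"tz": 0,"ax": 0,"ay": 0,"az": 0,"claw": 0.034}
    - {"tx": 0,"ty": 0.0001,"tz": 0,"ax": 0,"ay": 0,"az": 0,"claw": 0.034}
    - {"tx": 0,"ty": 0.0001,"tz": 0,"ax": 0,"ay": 0,"az": 0,"claw": 0.034}

```text
time: 8.25
tcp_pos: [0.5708, 0.1609, 0.2588]
tcp_rot: [[0.0, 1.0, 0.001], [0.0, 0.001, -1.0], [-1.0, 0.0, -0.0]]
wrist_force: [-3.5, 2.5, -1.1]
finger_gap: 0.0341
```

carry_out:
  rows:
    - {"tx": 0,"ty": 0.0002,"tz": 0,"ax": 0,"ay": 0,"az": 0,"claw": 0.034}
    - {"tx": 0,"ty": 0.0002,"tz": 0,"ax": 0,"ay": 0,"az": 0,"claw": 0.034}
    - {"tx": 0,"ty": 0.0002,"tz": 0,"ax": 0,"ay": 0,"az": 0,"claw": 0.034}
    - {"tx": 0,"ty": 0.0001,"tz": 0,"ax": 0,"ay": 0,"az": 0,"claw": 0.034}
    - {"tx": 0,"ty": 0.0001,"tz": 0,"ax": 0,"ay": 0,"az": 0,"claw": 0.034}

```text
time: 8.75
tcp_pos: [0.5716, 0.1609, 0.2588]
tcp_rot: [[0.0, 1.0, 0.001], [0.0, 0.001, -1.0], [-1.0, 0.0, -0.0]]
wrist_force: [-3.4, 3.5, -0.0]
finger_gap: 0.0342
```

carry_out:
  rows:
    - {"tx": 0,"ty": 0.0003,"tz": 0,"ax": 0,"ay": 0,"az": 0,"claw": 0.034}
    - {"tx": 0,"ty": 0.0003,"tz": 0,"ax": 0,"ay": 0,"az": 0,"claw": 0.034}
    - {"tx": 0,"ty": 0.0002,"tz": 0,"ax": 0,"ay": 0,"az": 0,"claw": 0.034}
    - {"tx": 0,"ty": 0.0001,"tz": 0,"ax": 0,"ay": 0,"az": 0,"claw": 0.034}
    - {"tx": 0,"ty": 0.0001,"tz": 0,"ax": 0,"ay": 0,"az": 0,"claw": 0.034}

```text
time: 9.25
tcp_pos: [0.5726, 0.1609, 0.2588]
tcp_rot: [[0.0, 1.0, 0.001], [0.0, 0.001, -1.0], [-1.0, 0.0, -0.0]]
wrist_force: [-3.7, 4.2, 1.0]
finger_gap: 0.034
```

carry_out:
  rows:
    - {"tx": 0,"ty": 0.0003,"tz": 0,"ax": 0,"ay": 0,"az": 0,"claw": 0.034}
    - {"tx": 0,"ty": 0.0002,"tz": 0,"ax": 0,"ay": 0,"az": 0,"claw": 0.034}
    - {"tx": 0,"ty": 0.0002,"tz": 0,"ax": 0,"ay": 0,"az": 0,"claw": 0.034}
    - {"tx": 0,"ty": 0.0001,"tz": 0,"ax": 0,"ay": 0,"az": 0,"claw": 0.034}
    - {"tx": 0,"ty": 0,"tz": 0,"ax": 0,"ay": 0,"az": 0,"claw": 0.034}

```text
time: 9.75
tcp_pos: [0.5734, 0.1609, 0.2588]
tcp_rot: [[0.0, 1.0, 0.001], [-0.0, 0.001, -1.0], [-1.0, 0.0, 0.0]]
wrist_force: [-3.2, 3.0, 0.9]
finger_gap: 0.0344
```

Run:
```python
from h import *
c=camera('scene'); 
a=c['img'][190:260,280:360]; cv2.imwrite('pics/s5z.png',np.clip(cv2.resize(a,None,fx=8,fy=8,interpolation=2)*1.5,0,255).astype(np.uint8))
```

```text
(no output)
```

View pics/s5z.png

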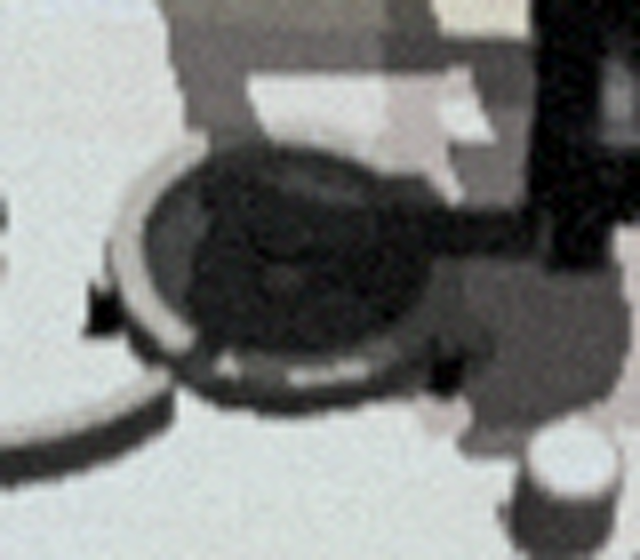

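carry_out:
  rows:
    - {"tx": 0,"ty": 0.0003,"tz": 0,"ax": 0,"ay": 0,"az": 0,"claw": 0.034}
    - {"tx": 0,"ty": 0.0003,"tz": 0,"ax": 0,"ay": 0,"az": 0,"claw": 0.034}
    - {"tx": 0,"ty": 0.0002,"tz": 0,"ax": 0,"ay": 0,"az": 0,"claw": 0.034}
    - {"tx": 0,"ty": 0.0001,"tz": 0,"ax": 0,"ay": 0,"az": 0,"claw": 0.034}
    - {"tx": 0,"ty": 0,"tz": 0,"ax": 0,"ay": 0,"az": 0,"claw": 0.034}

```text
time: 10.3
tcp_pos: [0.5743, 0.1609, 0.2587]
tcp_rot: [[0.0, 1.0, 0.001], [-0.0, 0.001, -1.0], [-1.0, 0.0, 0.0]]
wrist_force: [-3.7, 2.9, 0.7]
finger_gap: 0.0339
```

carry_out:
  rows:
    - {"tx": 0,"ty": 0.0003,"tz": 0,"ax": 0,"ay": 0,"az": 0,"claw": 0.034}
    - {"tx": 0,"ty": 0.0003,"tz": 0,"ax": 0,"ay": 0,"az": 0,"claw": 0.034}
    - {"tx": 0,"ty": 0.0002,"tz": 0,"ax": 0,"ay": 0,"az": 0,"claw": 0.034}
    - {"tx": 0,"ty": 0.0001,"tz": 0,"ax": 0,"ay": 0,"az": 0,"claw": 0.034}
    - {"tx": 0,"ty": 0,"tz": 0,"ax": 0,"ay": 0,"az": 0,"claw": 0.034}

```text
time: 10.8
tcp_pos: [0.5752, 0.1609, 0.2587]
tcp_rot: [[0.0, 1.0, 0.001], [-0.0, 0.001, -1.0], [-1.0, 0.0, 0.0]]
wrist_force: [-2.8, 2.3, 1.0]
finger_gap: 0.034
```

carry_out:
  rows:
    - {"tx": 0,"ty": 0.0003,"tz": 0,"ax": 0,"ay": 0,"az": 0,"claw": 0.034}
    - {"tx": 0,"ty": 0.0003,"tz": 0,"ax": 0,"ay": 0,"az": 0,"claw": 0.034}
    - {"tx": 0,"ty": 0.0002,"tz": 0,"ax": 0,"ay": 0,"az": 0,"claw": 0.034}
    - {"tx": 0,"ty": 0.0001,"tz": 0,"ax": 0,"ay": 0,"az": 0,"claw": 0.034}
    - {"tx": 0,"ty": 0,"tz": 0,"ax": 0,"ay": 0,"az": 0,"claw": 0.034}

```text
time: 11.3
tcp_pos: [0.576, 0.1609, 0.2587]
tcp_rot: [[-0.0, 1.0, 0.001], [0.0, 0.001, -1.0], [-1.0, -0.0, -0.0]]
wrist_force: [-4.1, 2.1, 1.1]
finger_gap: 0.0341
```

carry_out:
  rows:
    - {"tx": 0,"ty": 0.0003,"tz": 0,"ax": 0,"ay": 0,"az": 0,"claw": 0.034}
    - {"tx": 0,"ty": 0.0003,"tz": 0,"ax": 0,"ay": 0,"az": 0,"claw": 0.034}
    - {"tx": 0,"ty": 0.0002,"tz": 0,"ax": 0,"ay": 0,"az": 0,"claw": 0.034}
    - {"tx": 0,"ty": 0.0001,"tz": 0,"ax": 0,"ay": 0,"az": 0,"claw": 0.034}
    - {"tx": 0,"ty": 0,"tz": 0,"ax": 0,"ay": 0,"az": 0,"claw": 0.034}

```text
time: 11.8
tcp_pos: [0.5766, 0.161, 0.2586]
tcp_rot: [[-0.001, 1.0, 0.001], [0.0, 0.001, -1.0], [-1.0, -0.001, -0.0]]
wrist_force: [-6.7, 2.6, 2.4]
finger_gap: 0.0339
```

The force is rising sharply, which is the stop. I'll nudge slightly more.

carry_out:
  rows:
    - {"tx": 0,"ty": 0.0002,"tz": 0,"ax": 0,"ay": 0,"az": 0,"claw": 0.034}
    - {"tx": 0,"ty": 0.0002,"tz": 0,"ax": 0,"ay": 0,"az": 0,"claw": 0.034}
    - {"tx": 0,"ty": 0.0001,"tz": 0,"ax": 0,"ay": 0,"az": 0,"claw": 0.034}
    - {"tx": 0,"ty": 0,"tz": 0,"ax": 0,"ay": 0,"az": 0,"claw": 0.034}
    - {"tx": 0,"ty": 0,"tz": 0,"ax": 0,"ay": 0,"az": 0,"claw": 0.034}

```text
time: 12.3
tcp_pos: [0.577, 0.161, 0.2586]
tcp_rot: [[-0.002, 1.0, 0.001], [0.0, 0.001, -1.0], [-1.0, -0.002, -0.0]]
wrist_force: [-6.4, 2.3, 2.8]
finger_gap: 0.0338
```

carry_out:
  rows:
    - {"tx": 0,"ty": 0.0003,"tz": 0,"ax": 0,"ay": 0,"az": 0,"claw": 0.034}
    - {"tx": 0,"ty": 0.0002,"tz": 0,"ax": 0,"ay": 0,"az": 0,"claw": 0.034}
    - {"tx": 0,"ty": 0.0001,"tz": 0,"ax": 0,"ay": 0,"az": 0,"claw": 0.034}
    - {"tx": 0,"ty": 0,"tz": 0,"ax": 0,"ay": 0,"az": 0,"claw": 0.034}
    - {"tx": 0,"ty": 0,"tz": 0,"ax": 0,"ay": 0,"az": 0,"claw": 0.034}

```text
time: 12.8
tcp_pos: [0.5774, 0.1611, 0.2585]
tcp_rot: [[-0.003, 1.0, 0.001], [0.0, 0.001, -1.0], [-1.0, -0.003, -0.0]]
wrist_force: [-8.4, 2.9, 3.4]
finger_gap: 0.034
```

It's home: 8.4 N against 3.5 N drag, which is a firm rise over 1.4 mm. I'll open a little, lift clear and look.

carry_out:
  rows:
    - {"tx": 0,"ty": 0,"tz": 0,"ax": 0,"ay": 0,"az": 0,"claw": 0.05}
    - {"tx": 0,"ty": 0,"tz": 0,"ax": 0,"ay": 0,"az": 0,"claw": 0.05}
    - {"tx": 0,"ty": -0.003,"tz": 0,"ax": 0,"ay": 0,"az": 0,"claw": 0.05}
    - {"tx": -0.02,"ty": 0,"tz": 0,"ax": 0,"ay": 0,"az": 0,"claw": 0.05}
    - {"tx": -0.04,"ty": 0,"tz": 0,"ax": 0,"ay": 0,"az": 0,"claw": 0.05}

```text
time: 13.3
tcp_pos: [0.5737, 0.1604, 0.3157]
tcp_rot: [[-0.007, 1.0, 0.001], [-0.001, 0.001, -1.0], [-1.0, -0.007, 0.001]]
wrist_force: [0.3, 0.2, 0.7]
finger_gap: 0.05
```

carry_out:
  rows:
    - {"tx": -0.02,"ty": -0.02,"tz": 0.04,"ax": -0.14,"ay": 0,"az": 0,"claw": 0.06}
    - {"tx": 0,"ty": -0.02,"tz": 0.04,"ax": 0,"ay": 0,"az": 0,"claw": 0.06}
    - {"tx": 0,"ty": -0.01,"tz": 0.04,"ax": 0,"ay": 0,"az": 0,"claw": 0.06}
    - {"tx": 0,"ty": 0,"tz": 0.04,"ax": 0,"ay": 0,"az": 0,"claw": 0.06}
    - {"tx": 0,"ty": 0,"tz": 0.04,"ax": 0,"ay": 0,"az": 0,"claw": 0.06}

```text
time: 13.8
tcp_pos: [0.5476, -0.0435, 0.3392]
tcp_rot: [[0.002, 0.99, 0.14], [-0.001, 0.14, -0.99], [-1.0, 0.001, 0.001]]
wrist_force: [1.0, -0.4, -0.1]
finger_gap: 0.0602
```

Run:
```python
from h import *
o=status.get_obs(); print({k:np.round(v,4).tolist() for k,v in o.items() if k in('time','tcp_pos','wrist_force','tcp_rot')})
c=camera('top'); np.savez('top2.npz',**c)
im=c['img'][145:265,205:355]
cv2.imwrite('pics/top2z.png',np.clip(cv2.resize(im,None,fx=5,fy=5,interpolation=2)*1.6,0,255).astype(np.uint8))
c=camera('scene'); 
a=c['img'][170:270,220:360]; cv2.imwrite('pics/s6z.png',np.clip(cv2.resize(a,None,fx=5,fy=5,interpolation=2)*1.5,0,255).astype(np.uint8))
```

```text
{'time': 13.8, 'tcp_pos': [0.5476, -0.0435, 0.3392], 'tcp_rot': [[0.0015, 0.9901, 0.1405], [-0.001, 0.1405, -0.9901], [-1.0, 0.0014, 0.0012]], 'wrist_force': [1.0289, -0.4254, -0.1016]}
```

View pics/s6z.png

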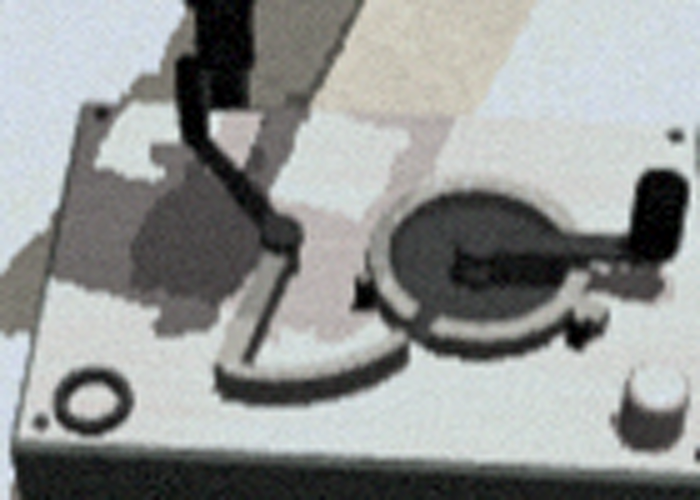

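View pics/top2z.png

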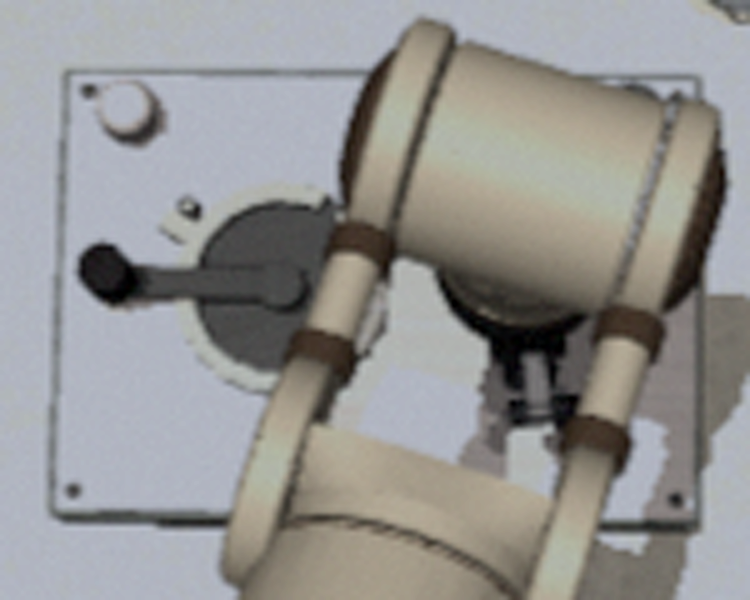

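The lug sits against its stop (scene crop, lug (590,315), post (580,325)). In the top view the handle points along about 90° and the slot faces the blade tip. Now I'll go to the selector.

carry_out:
  rows:
    - {"tx": 0,"ty": 0,"tz": 0,"ax": 0.138,"ay": 0,"az": 0,"claw": 0.06}
    - {"tx": 0,"ty": 0,"tz": 0,"ax": 0.138,"ay": 0,"az": 0,"claw": 0.06}
    - {"tx": 0,"ty": 0,"tz": 0,"ax": 0.138,"ay": 0,"az": 0,"claw": 0.06}
    - {"tx": 0,"ty": 0,"tz": 0,"ax": 0.138,"ay": 0,"az": 0,"claw": 0.06}
    - {"tx": 0,"ty": 0,"tz": 0,"ax": 0.138,"ay": 0,"az": 0,"claw": 0.06}

```text
time: 14.4
tcp_pos: [0.5479, -0.0413, 0.3388]
tcp_rot: [[0.001, 0.85, -0.526], [-0.0, -0.526, -0.85], [-1.0, 0.001, 0.0]]
wrist_force: [-1.2, 0.4, -0.5]
finger_gap: 0.0597
```

carry_out:
  rows:
    - {"tx": 0,"ty": 0,"tz": 0,"ax": 0.138,"ay": 0,"az": 0,"claw": 0.06}
    - {"tx": 0,"ty": 0,"tz": 0,"ax": 0.138,"ay": 0,"az": 0,"claw": 0.06}
    - {"tx": 0,"ty": 0,"tz": 0,"ax": 0.138,"ay": 0,"az": 0,"claw": 0.06}
    - {"tx": 0,"ty": -0.0015,"tz": 0.027,"ax": 0,"ay": 0,"az": 0,"claw": 0.06}
    - {"tx": 0,"ty": -0.002,"tz": 0.027,"ax": 0,"ay": 0,"az": 0,"claw": 0.06}

```text
time: 14.9
tcp_pos: [0.5012, -0.0694, 0.3388]
tcp_rot: [[0.001, 0.572, -0.82], [-0.001, -0.82, -0.572], [-1.0, 0.001, -0.0]]
wrist_force: [-0.4, 0.3, -0.1]
finger_gap: 0.06
```

Run:
```python
from h import *
o=status.get_obs(); print({k:np.round(v,4).tolist() for k,v in o.items() if k in('time','tcp_pos','wrist_force','tcp_rot','q')})
c=camera('top')
im=c['img'][145:265,205:355]
cv2.imwrite('pics/top3z.png',np.clip(cv2.resize(im,None,fx=5,fy=5,interpolation=2)*1.6,0,255).astype(np.uint8))
c=camera('scene'); 
a=c['img'][150:270,220:360]; cv2.imwrite('pics/s7z.png',np.clip(cv2.resize(a,None,fx=5,fy=5,interpolation=2)*1.5,0,255).astype(np.uint8))
```

```text
{'time': 14.9, 'q': [-0.3768, 0.0403, 1.859, -0.0004, 1.2415, 0.5849], 'tcp_pos': [0.5012, -0.0694, 0.3388], 'tcp_rot': [[0.0006, 0.5722, -0.8201], [-0.0006, -0.8201, -0.5722], [-1.0, 0.0008, -0.0001]], 'wrist_force': [-0.3648, 0.2858, -0.1478]}
```

View pics/s7z.png

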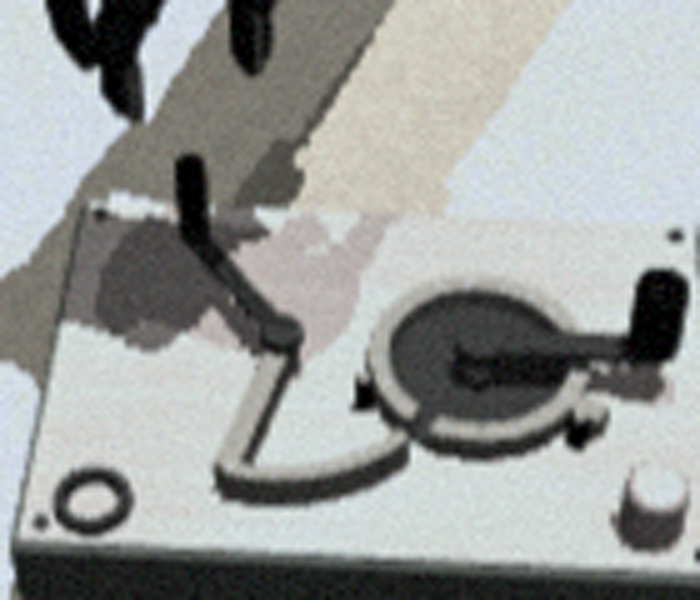

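The post (190,190) lies between the fingers (120,100) and (250,60). Descending and closing loosely.

carry_out:
  rows:
    - {"tx": 0.03,"ty": 0.002,"tz": 0.001,"ax": 0,"ay": 0,"az": 0,"claw": 0.06}
    - {"tx": 0.03,"ty": 0,"tz": 0,"ax": 0,"ay": 0,"az": 0,"claw": 0.06}
    - {"tx": 0.02,"ty": 0,"tz": 0,"ax": 0,"ay": 0,"az": 0,"claw": 0.04}
    - {"tx": 0,"ty": 0,"tz": 0,"ax": 0,"ay": 0,"az": 0,"claw": 0.026}
    - {"tx": 0,"ty": 0,"tz": 0,"ax": 0,"ay": 0,"az": 0,"claw": 0.026}

```text
time: 15.5
tcp_pos: [0.5023, -0.0716, 0.2592]
tcp_rot: [[0.001, 0.571, -0.821], [-0.0, -0.821, -0.571], [-1.0, 0.0, -0.0]]
wrist_force: [0.2, 0.2, 0.1]
finger_gap: 0.0263
```

carry_out:
  rows:
    - {"tx": 0,"ty": 0,"tz": 0,"ax": 0,"ay": 0,"az": 0,"claw": 0.025}
    - {"tx": 0,"ty": 0,"tz": 0,"ax": 0,"ay": 0,"az": 0,"claw": 0.025}
    - {"tx": 0,"ty": 0,"tz": 0,"ax": 0,"ay": 0,"az": 0,"claw": 0.025}
    - {"tx": 0,"ty": 0.001,"tz": 0,"ax": 0,"ay": 0,"az": 0,"claw": 0.025}
    - {"tx": 0,"ty": 0.001,"tz": 0,"ax": 0,"ay": 0,"az": 0,"claw": 0.025}

```text
time: 16.0
tcp_pos: [0.5031, -0.0737, 0.259]
tcp_rot: [[0.0, 0.571, -0.821], [-0.0, -0.821, -0.571], [-1.0, 0.0, -0.0]]
wrist_force: [0.0, -0.1, -0.1]
finger_gap: 0.0254
```

carry_out:
  rows:
    - {"tx": 0,"ty": 0.0013,"tz": 0,"ax": -0.01,"ay": 0,"az": 0,"claw": 0.025}
    - {"tx": 0,"ty": 0.0013,"tz": 0,"ax": -0.01,"ay": 0,"az": 0,"claw": 0.025}
    - {"tx": 0,"ty": 0.0013,"tz": 0,"ax": -0.01,"ay": 0,"az": 0,"claw": 0.025}
    - {"tx": 0,"ty": 0.0013,"tz": -0.0001,"ax": -0.01,"ay": 0,"az": 0,"claw": 0.025}
    - {"tx": 0,"ty": 0.0013,"tz": -0.0001,"ax": -0.01,"ay": 0,"az": 0,"claw": 0.025}

```text
time: 16.5
tcp_pos: [0.5068, -0.0786, 0.2586]
tcp_rot: [[-0.001, 0.612, -0.791], [0.001, -0.791, -0.612], [-1.0, -0.001, 0.001]]
wrist_force: [-1.8, 1.8, 2.5]
finger_gap: 0.025
```

carry_out:
  rows:
    - {"tx": 0,"ty": 0.0005,"tz": 0,"ax": -0.006,"ay": 0,"az": 0,"claw": 0.025}
    - {"tx": 0,"ty": 0.0005,"tz": 0,"ax": -0.006,"ay": 0,"az": 0,"claw": 0.025}
    - {"tx": 0,"ty": 0.0005,"tz": 0,"ax": -0.006,"ay": 0,"az": 0,"claw": 0.025}
    - {"tx": 0,"ty": 0.0005,"tz": -0.0001,"ax": -0.006,"ay": 0,"az": 0,"claw": 0.025}
    - {"tx": 0,"ty": 0,"tz": -0.0001,"ax": 0,"ay": 0,"az": 0,"claw": 0.025}

```text
time: 17.0
tcp_pos: [0.5083, -0.0802, 0.2586]
tcp_rot: [[-0.0, 0.63, -0.776], [-0.0, -0.776, -0.63], [-1.0, -0.0, 0.0]]
wrist_force: [-2.7, 0.8, 0.5]
finger_gap: 0.0252
```

```bash
cat > sel.py <<'E'
from h import *
import sys
o=status.get_obs(); p=o['tcp_pos'][:2]-np.array([.570,-.022]); R=o['tcp_rot']; F=o['wrist_force']
y=R[:2,1];z=R[:2,2]; g=p-y/np.linalg.norm(y)*(o['finger_gap']/2-0.008)
print('t',o['time'],'Ftan',round(F[:2]@y,2),'Frad',round(F[:2]@z,2),'grip ang',round(np.degrees(np.arctan2(g[1],g[0]))%360,2),'joint~',round(np.radians(np.degrees(np.arctan2(g[1],g[0]))%360-215),3),'r',np.linalg.norm(g).round(4),'jaw-tangent(deg)',round(np.degrees(np.arctan2(y[1],y[0]))+360-np.degrees(np.arctan2(g[1],g[0]))%360-90,2))
if len(sys.argv)>1:
    c=camera('scene'); 
    a=c['img'][150:270,220:360]; cv2.imwrite(f'pics/{sys.argv[1]}.png',np.clip(cv2.resize(a,None,fx=5,fy=5,interpolation=2)*1.5,0,255).astype(np.uint8))
E
python3 sel.py s8
```

```text
t 17.0 Ftan -2.32 Frad 1.63 grip ang 220.22 joint~ 0.091 r 0.0846 jaw-tangent(deg) -1.14
```

View pics/s8.png

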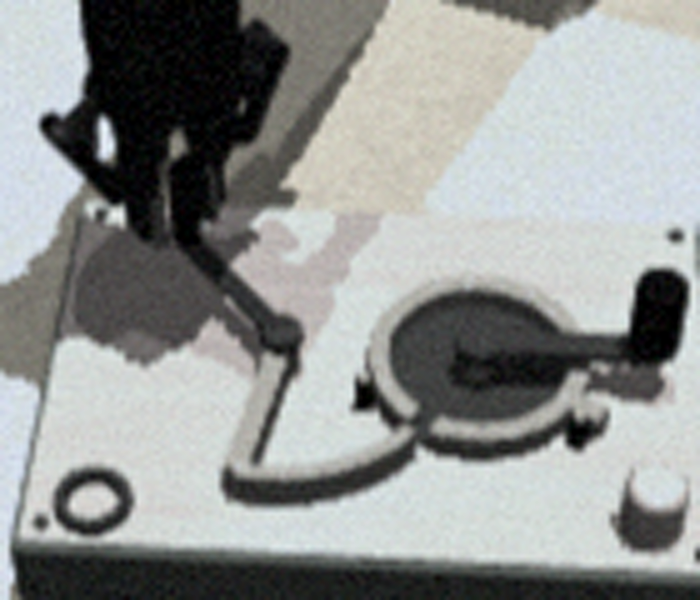

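The blade tip (415,430) lines up with the slot (425,420), and the drag is about 2.3 N. I'll creep into the slot.

carry_out:
  rows:
    - {"tx": 0,"ty": 0.0005,"tz": 0,"ax": -0.006,"ay": 0,"az": 0,"claw": 0.025}
    - {"tx": 0,"ty": 0.0005,"tz": 0,"ax": -0.006,"ay": 0,"az": 0,"claw": 0.025}
    - {"tx": 0,"ty": 0.0005,"tz": 0,"ax": -0.006,"ay": 0,"az": 0,"claw": 0.025}
    - {"tx": 0,"ty": 0.0005,"tz": -0.0001,"ax": -0.006,"ay": 0,"az": 0,"claw": 0.025}
    - {"tx": 0,"ty": 0,"tz": -0.0001,"ax": 0,"ay": 0,"az": 0,"claw": 0.025}

```text
time: 17.55
tcp_pos: [0.5098, -0.0817, 0.2586]
tcp_rot: [[-0.0, 0.649, -0.761], [-0.0, -0.761, -0.649], [-1.0, -0.0, 0.0]]
wrist_force: [-2.6, -1.0, 0.2]
finger_gap: 0.0254
```

carry_out:
  rows:
    - {"tx": 0,"ty": 0.0004,"tz": 0,"ax": -0.005,"ay": 0,"az": 0,"claw": 0.025}
    - {"tx": 0,"ty": 0.0004,"tz": 0,"ax": -0.005,"ay": 0,"az": 0,"claw": 0.025}
    - {"tx": 0,"ty": 0.0004,"tz": 0,"ax": -0.005,"ay": 0,"az": 0,"claw": 0.025}
    - {"tx": 0,"ty": 0.0002,"tz": -0.0001,"ax": -0.003,"ay": 0,"az": 0,"claw": 0.025}
    - {"tx": 0,"ty": 0,"tz": -0.0001,"ax": 0,"ay": 0,"az": 0,"claw": 0.025}

```text
time: 18.05
tcp_pos: [0.5108, -0.0825, 0.2586]
tcp_rot: [[-0.0, 0.662, -0.749], [-0.0, -0.749, -0.662], [-1.0, -0.0, 0.0]]
wrist_force: [-2.7, 1.0, -0.6]
finger_gap: 0.025
```

```bash
python3 sel.py
```

```text
t 18.05 Ftan -2.55 Frad 1.34 grip ang 222.61 joint~ 0.133 r 0.0844 jaw-tangent(deg) -1.13
```

carry_out:
  rows:
    - {"tx": 0,"ty": 0.0004,"tz": 0,"ax": -0.005,"ay": 0,"az": 0,"claw": 0.025}
    - {"tx": 0,"ty": 0.0004,"tz": 0,"ax": -0.005,"ay": 0,"az": 0,"claw": 0.025}
    - {"tx": 0,"ty": 0.0004,"tz": 0,"ax": -0.005,"ay": 0,"az": 0,"claw": 0.025}
    - {"tx": 0,"ty": 0.0002,"tz": 0,"ax": -0.003,"ay": 0,"az": 0,"claw": 0.025}
    - {"tx": 0,"ty": 0,"tz": 0,"ax": 0,"ay": 0,"az": 0,"claw": 0.025}

```text
time: 18.55
tcp_pos: [0.5118, -0.0836, 0.2587]
tcp_rot: [[0.0, 0.676, -0.737], [-0.0, -0.737, -0.676], [-1.0, 0.0, 0.0]]
wrist_force: [-3.2, 0.9, -0.1]
finger_gap: 0.0247
```

carry_out:
  rows:
    - {"tx": 0,"ty": 0.0004,"tz": 0,"ax": -0.005,"ay": 0,"az": 0,"claw": 0.025}
    - {"tx": 0,"ty": 0.0004,"tz": 0,"ax": -0.005,"ay": 0,"az": 0,"claw": 0.025}
    - {"tx": 0,"ty": 0.0004,"tz": 0,"ax": -0.005,"ay": 0,"az": 0,"claw": 0.025}
    - {"tx": 0,"ty": 0.0002,"tz": 0,"ax": -0.003,"ay": 0,"az": 0,"claw": 0.025}
    - {"tx": 0,"ty": 0,"tz": 0,"ax": 0,"ay": 0,"az": 0,"claw": 0.025}

```text
time: 19.05
tcp_pos: [0.5128, -0.0845, 0.2587]
tcp_rot: [[0.0, 0.689, -0.725], [0.0, -0.725, -0.689], [-1.0, 0.0, -0.0]]
wrist_force: [-2.1, 1.4, -1.5]
finger_gap: 0.0249
```

carry_out:
  rows:
    - {"tx": 0,"ty": 0.0004,"tz": 0,"ax": -0.005,"ay": 0,"az": 0,"claw": 0.025}
    - {"tx": 0,"ty": 0.0004,"tz": 0,"ax": -0.005,"ay": 0,"az": 0,"claw": 0.025}
    - {"tx": 0,"ty": 0.0004,"tz": 0,"ax": -0.005,"ay": 0,"az": 0,"claw": 0.025}
    - {"tx": 0,"ty": 0.0002,"tz": 0,"ax": -0.003,"ay": 0,"az": 0,"claw": 0.025}
    - {"tx": 0,"ty": 0,"tz": 0,"ax": 0,"ay": 0,"az": 0,"claw": 0.025}

```text
time: 19.55
tcp_pos: [0.5138, -0.0855, 0.2587]
tcp_rot: [[0.0, 0.702, -0.712], [0.0, -0.712, -0.702], [-1.0, 0.0, -0.0]]
wrist_force: [-1.6, 1.6, -1.8]
finger_gap: 0.0249
```

```bash
python3 sel.py s9
```

```text
t 19.55 Ftan -2.21 Frad 0.02 grip ang 225.49 joint~ 0.183 r 0.0846 jaw-tangent(deg) -0.92
```

View pics/s9.png

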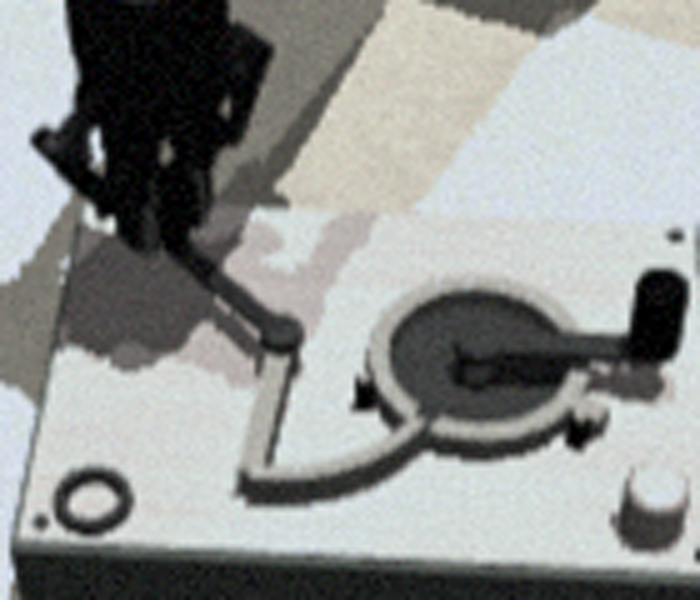

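The blade is entering the slot with no rise in force. Continuing with care.

carry_out:
  rows:
    - {"tx": 0,"ty": 0.0004,"tz": 0,"ax": -0.005,"ay": 0,"az": 0,"claw": 0.025}
    - {"tx": 0,"ty": 0.0004,"tz": 0,"ax": -0.005,"ay": 0,"az": 0,"claw": 0.025}
    - {"tx": 0,"ty": 0.0004,"tz": 0,"ax": -0.005,"ay": 0,"az": 0,"claw": 0.025}
    - {"tx": 0,"ty": 0.0003,"tz": 0,"ax": -0.003,"ay": 0,"az": 0,"claw": 0.025}
    - {"tx": 0,"ty": 0,"tz": 0,"ax": 0,"ay": 0,"az": 0,"claw": 0.025}

```text
time: 20.1
tcp_pos: [0.5149, -0.0867, 0.2588]
tcp_rot: [[0.0, 0.714, -0.7], [-0.0, -0.7, -0.714], [-1.0, 0.0, -0.0]]
wrist_force: [-0.9, 2.5, -1.8]
finger_gap: 0.0248
```

carry_out:
  rows:
    - {"tx": 0,"ty": 0.0004,"tz": 0,"ax": -0.005,"ay": 0,"az": 0,"claw": 0.025}
    - {"tx": 0,"ty": 0.0004,"tz": 0,"ax": -0.005,"ay": 0,"az": 0,"claw": 0.025}
    - {"tx": 0,"ty": 0.0004,"tz": 0,"ax": -0.005,"ay": 0,"az": 0,"claw": 0.025}
    - {"tx": 0,"ty": 0.0004,"tz": 0,"ax": -0.003,"ay": 0,"az": 0,"claw": 0.025}
    - {"tx": 0,"ty": 0.0002,"tz": 0,"ax": 0,"ay": 0,"az": 0,"claw": 0.025}

```text
time: 20.6
tcp_pos: [0.5162, -0.0879, 0.2588]
tcp_rot: [[0.0, 0.727, -0.687], [-0.0, -0.687, -0.727], [-1.0, 0.0, -0.0]]
wrist_force: [0.2, 2.6, -0.3]
finger_gap: 0.0251
```

carry_out:
  rows:
    - {"tx": 0,"ty": 0.0006,"tz": 0,"ax": -0.007,"ay": 0,"az": 0,"claw": 0.025}
    - {"tx": 0,"ty": 0.0006,"tz": 0,"ax": -0.007,"ay": 0,"az": 0,"claw": 0.025}
    - {"tx": 0,"ty": 0.0006,"tz": 0,"ax": -0.007,"ay": 0,"az": 0,"claw": 0.025}
    - {"tx": 0,"ty": 0.0004,"tz": 0,"ax": -0.003,"ay": 0,"az": 0,"claw": 0.025}
    - {"tx": 0,"ty": 0.0002,"tz": 0,"ax": 0,"ay": 0,"az": 0,"claw": 0.025}

```text
time: 21.1
tcp_pos: [0.5179, -0.0896, 0.2588]
tcp_rot: [[0.0, 0.743, -0.669], [-0.0, -0.669, -0.743], [-1.0, 0.0, -0.0]]
wrist_force: [0.1, 2.8, -0.1]
finger_gap: 0.025
```

```bash
python3 sel.py
```

```text
t 21.1 Ftan -1.8 Frad -2.17 grip ang 229.37 joint~ 0.251 r 0.0851 jaw-tangent(deg) -1.36
```

carry_out:
  rows:
    - {"tx": 0,"ty": 0.001,"tz": -0.0002,"ax": -0.012,"ay": 0,"az": 0,"claw": 0.025}
    - {"tx": 0,"ty": 0.001,"tz": -0.0002,"ax": -0.012,"ay": 0,"az": 0,"claw": 0.025}
    - {"tx": 0,"ty": 0.001,"tz": -0.0002,"ax": -0.012,"ay": 0,"az": 0,"claw": 0.025}
    - {"tx": 0,"ty": 0.001,"tz": -0.0001,"ax": -0.012,"ay": 0,"az": 0,"claw": 0.025}
    - {"tx": 0,"ty": 0.001,"tz": -0.0001,"ax": -0.012,"ay": 0,"az": 0,"claw": 0.025}

```text
time: 21.6
tcp_pos: [0.5221, -0.0924, 0.2587]
tcp_rot: [[-0.001, 0.783, -0.622], [-0.0, -0.622, -0.783], [-1.0, -0.0, 0.001]]
wrist_force: [-2.0, 0.4, 1.7]
finger_gap: 0.0251
```

carry_out:
  rows:
    - {"tx": 0,"ty": 0.0014,"tz": -0.0001,"ax": -0.016,"ay": 0,"az": 0,"claw": 0.025}
    - {"tx": 0,"ty": 0.0014,"tz": -0.0001,"ax": -0.016,"ay": 0,"az": 0,"claw": 0.025}
    - {"tx": 0,"ty": 0.0014,"tz": -0.0001,"ax": -0.016,"ay": 0,"az": 0,"claw": 0.025}
    - {"tx": 0,"ty": 0.0014,"tz": -0.0001,"ax": -0.016,"ay": 0,"az": 0,"claw": 0.025}
    - {"tx": 0,"ty": 0.001,"tz": -0.0001,"ax": -0.012,"ay": 0,"az": 0,"claw": 0.025}

```text
time: 22.1
tcp_pos: [0.5278, -0.0959, 0.2586]
tcp_rot: [[-0.0, 0.828, -0.561], [-0.0, -0.561, -0.828], [-1.0, -0.0, 0.0]]
wrist_force: [-3.6, -0.3, 1.2]
finger_gap: 0.0248
```

```bash
python3 sel.py s10
```

```text
t 22.1 Ftan -2.76 Frad 2.29 grip ang 237.29 joint~ 0.389 r 0.0848 jaw-tangent(deg) -1.43
```

View pics/s10.png

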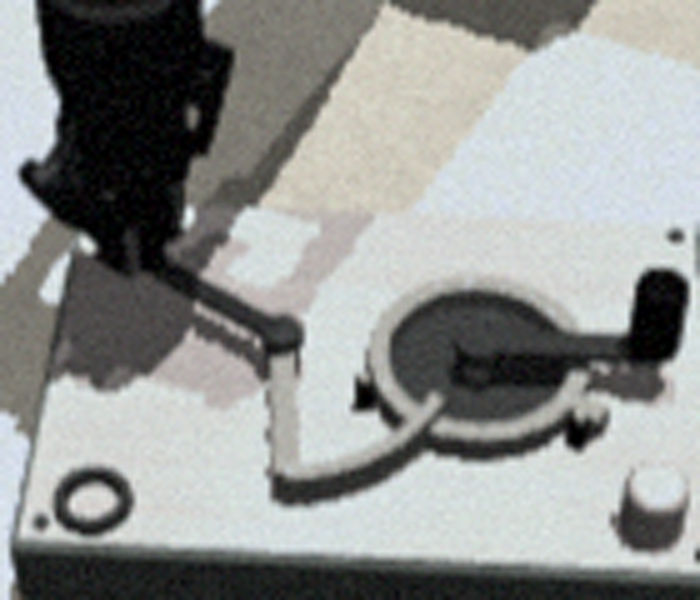

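The blade tip (435,398) is through the slot and inside the ring. Speeding up a little.

carry_out:
  rows:
    - {"tx": 0,"ty": 0.0017,"tz": -0.0001,"ax": -0.02,"ay": 0,"az": 0,"claw": 0.025}
    - {"tx": 0,"ty": 0.0017,"tz": -0.0001,"ax": -0.02,"ay": 0,"az": 0,"claw": 0.025}
    - {"tx": 0,"ty": 0.0017,"tz": -0.0001,"ax": -0.02,"ay": 0,"az": 0,"claw": 0.025}
    - {"tx": 0,"ty": 0.0017,"tz": -0.0001,"ax": -0.02,"ay": 0,"az": 0,"claw": 0.025}
    - {"tx": 0,"ty": 0.0017,"tz": -0.0001,"ax": -0.02,"ay": 0,"az": 0,"claw": 0.025}

```text
time: 22.65
tcp_pos: [0.5353, -0.0998, 0.2586]
tcp_rot: [[-0.0, 0.88, -0.475], [0.0, -0.475, -0.88], [-1.0, -0.0, -0.0]]
wrist_force: [-2.7, 0.7, 0.1]
finger_gap: 0.0247
```

carry_out:
  rows:
    - {"tx": 0,"ty": 0.0017,"tz": -0.0001,"ax": -0.02,"ay": 0,"az": 0,"claw": 0.025}
    - {"tx": 0,"ty": 0.0017,"tz": -0.0001,"ax": -0.02,"ay": 0,"az": 0,"claw": 0.025}
    - {"tx": 0,"ty": 0.0017,"tz": -0.0001,"ax": -0.02,"ay": 0,"az": 0,"claw": 0.025}
    - {"tx": 0,"ty": 0.0017,"tz": -0.0001,"ax": -0.02,"ay": 0,"az": 0,"claw": 0.025}
    - {"tx": 0,"ty": 0.0017,"tz": -0.0001,"ax": -0.02,"ay": 0,"az": 0,"claw": 0.025}

```text
time: 23.15
tcp_pos: [0.5432, -0.103, 0.2586]
tcp_rot: [[-0.0, 0.923, -0.385], [0.0, -0.385, -0.923], [-1.0, -0.0, -0.0]]
wrist_force: [-2.3, 0.9, -0.7]
finger_gap: 0.0251
```

```bash
python3 sel.py
```

```text
t 23.15 Ftan -2.5 Frad 0.03 grip ang 248.65 joint~ 0.587 r 0.0851 jaw-tangent(deg) -1.3
```

carry_out:
  rows:
    - {"tx": 0,"ty": 0.0018,"tz": -0.0002,"ax": -0.02,"ay": 0,"az": 0,"claw": 0.025}
    - {"tx": 0,"ty": 0.0018,"tz": -0.0002,"ax": -0.02,"ay": 0,"az": 0,"claw": 0.025}
    - {"tx": 0,"ty": 0.0018,"tz": -0.0001,"ax": -0.02,"ay": 0,"az": 0,"claw": 0.025}
    - {"tx": 0,"ty": 0.0018,"tz": -0.0001,"ax": -0.02,"ay": 0,"az": 0,"claw": 0.025}
    - {"tx": 0,"ty": 0.0018,"tz": -0.0001,"ax": -0.02,"ay": 0,"az": 0,"claw": 0.025}

```text
time: 23.65
tcp_pos: [0.5519, -0.1056, 0.2586]
tcp_rot: [[-0.0, 0.957, -0.291], [0.0, -0.291, -0.957], [-1.0, -0.0, -0.0]]
wrist_force: [-1.8, 0.7, -1.3]
finger_gap: 0.025
```

carry_out:
  rows:
    - {"tx": 0,"ty": 0.0018,"tz": -0.0002,"ax": -0.02,"ay": 0,"az": 0,"claw": 0.025}
    - {"tx": 0,"ty": 0.0018,"tz": -0.0001,"ax": -0.02,"ay": 0,"az": 0,"claw": 0.025}
    - {"tx": 0,"ty": 0.0018,"tz": -0.0001,"ax": -0.02,"ay": 0,"az": 0,"claw": 0.025}
    - {"tx": 0,"ty": 0.0018,"tz": -0.0001,"ax": -0.02,"ay": 0,"az": 0,"claw": 0.025}
    - {"tx": 0,"ty": 0.0018,"tz": -0.0001,"ax": -0.02,"ay": 0,"az": 0,"claw": 0.025}

```text
time: 24.15
tcp_pos: [0.5607, -0.1073, 0.2586]
tcp_rot: [[-0.0, 0.981, -0.194], [0.0, -0.194, -0.981], [-1.0, -0.0, -0.0]]
wrist_force: [-2.6, 0.8, -1.9]
finger_gap: 0.0253
```

carry_out:
  rows:
    - {"tx": 0,"ty": 0.0018,"tz": -0.0002,"ax": -0.02,"ay": 0,"az": 0,"claw": 0.025}
    - {"tx": 0,"ty": 0.0018,"tz": -0.0001,"ax": -0.02,"ay": 0,"az": 0,"claw": 0.025}
    - {"tx": 0,"ty": 0.0018,"tz": -0.0001,"ax": -0.02,"ay": 0,"az": 0,"claw": 0.025}
    - {"tx": 0,"ty": 0.0018,"tz": -0.0001,"ax": -0.02,"ay": 0,"az": 0,"claw": 0.025}
    - {"tx": 0,"ty": 0.0018,"tz": -0.0001,"ax": -0.02,"ay": 0,"az": 0,"claw": 0.025}

```text
time: 24.65
tcp_pos: [0.5697, -0.108, 0.2587]
tcp_rot: [[-0.0, 0.995, -0.095], [0.0, -0.095, -0.995], [-1.0, -0.0, -0.0]]
wrist_force: [-2.4, 2.9, -1.2]
finger_gap: 0.0247
```

```bash
python3 sel.py s11
```

```text
t 24.65 Ftan -2.67 Frad -2.68 grip ang 266.93 joint~ 0.906 r 0.0857 jaw-tangent(deg) -2.39
```

View pics/s11.png

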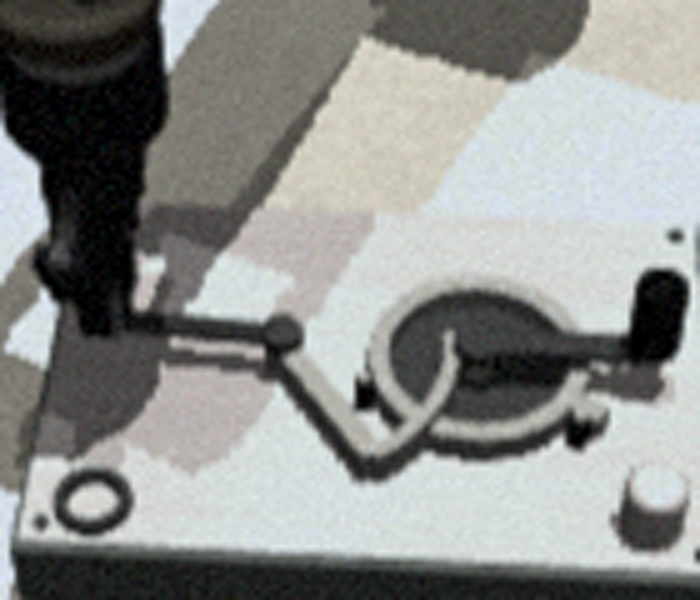

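carry_out:
  rows:
    - {"tx": 0,"ty": 0.0016,"tz": -0.0003,"ax": -0.018,"ay": 0,"az": 0,"claw": 0.025}
    - {"tx": 0,"ty": 0.0016,"tz": -0.0003,"ax": -0.018,"ay": 0,"az": 0,"claw": 0.025}
    - {"tx": 0,"ty": 0.0016,"tz": -0.0002,"ax": -0.018,"ay": 0,"az": 0,"claw": 0.025}
    - {"tx": 0,"ty": 0.0016,"tz": -0.0002,"ax": -0.018,"ay": 0,"az": 0,"claw": 0.025}
    - {"tx": 0,"ty": 0.0016,"tz": -0.0002,"ax": -0.018,"ay": 0,"az": 0,"claw": 0.025}

```text
time: 25.2
tcp_pos: [0.5778, -0.1076, 0.2588]
tcp_rot: [[0.0, 1.0, -0.005], [-0.001, -0.005, -1.0], [-1.0, 0.0, 0.001]]
wrist_force: [-1.9, -2.3, -0.9]
finger_gap: 0.025
```

carry_out:
  rows:
    - {"tx": 0,"ty": 0.0008,"tz": -0.0002,"ax": -0.008,"ay": 0,"az": 0,"claw": 0.025}
    - {"tx": 0,"ty": 0.0008,"tz": -0.0002,"ax": -0.008,"ay": 0,"az": 0,"claw": 0.025}
    - {"tx": 0,"ty": 0.0008,"tz": -0.0001,"ax": -0.008,"ay": 0,"az": 0,"claw": 0.025}
    - {"tx": 0,"ty": 0.0006,"tz": 0,"ax": -0.008,"ay": 0,"az": 0,"claw": 0.025}
    - {"tx": 0,"ty": 0.0004,"tz": 0,"ax": -0.006,"ay": 0,"az": 0,"claw": 0.025}

```text
time: 25.7
tcp_pos: [0.5812, -0.1069, 0.2589]
tcp_rot: [[0.0, 1.0, 0.032], [-0.0, 0.032, -1.0], [-1.0, 0.0, 0.0]]
wrist_force: [-2.8, -2.1, 0.8]
finger_gap: 0.0251
```

```bash
python3 sel.py s12
```

```text
t 25.7 Ftan -2.91 Frad 2.01 grip ang 274.48 joint~ 1.038 r 0.0853 jaw-tangent(deg) -2.68
```

View pics/s12.png

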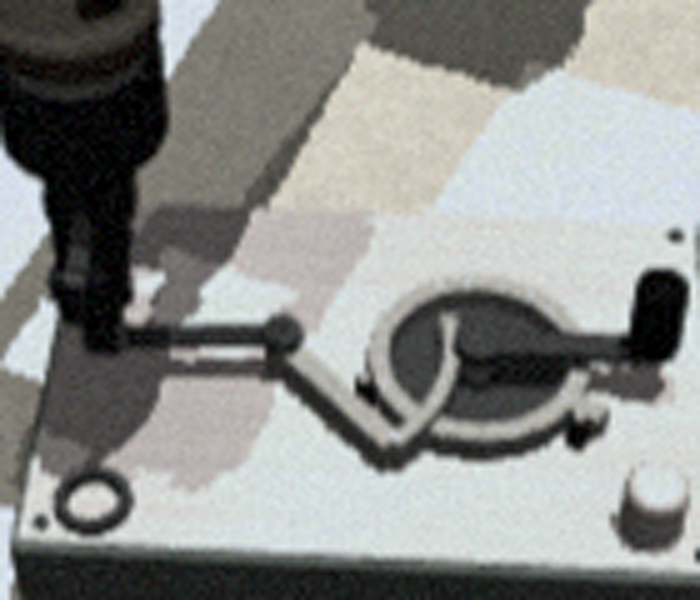

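The blade arm is nearing its stop post (365,385). I'll take steps of about 2 mm.

carry_out:
  rows:
    - {"tx": 0,"ty": 0.0006,"tz": 0,"ax": -0.008,"ay": 0,"az": 0,"claw": 0.025}
    - {"tx": 0,"ty": 0.0006,"tz": 0,"ax": -0.008,"ay": 0,"az": 0,"claw": 0.025}
    - {"tx": 0,"ty": 0.0006,"tz": 0,"ax": -0.008,"ay": 0,"az": 0,"claw": 0.025}
    - {"tx": 0,"ty": 0.0004,"tz": 0,"ax": -0.006,"ay": 0,"az": 0,"claw": 0.025}
    - {"tx": 0,"ty": 0.0002,"tz": 0,"ax": -0.004,"ay": 0,"az": 0,"claw": 0.025}

```text
time: 26.25
tcp_pos: [0.5836, -0.1067, 0.2588]
tcp_rot: [[0.0, 0.998, 0.065], [0.0, 0.065, -0.998], [-1.0, 0.0, -0.0]]
wrist_force: [-2.4, 0.3, 1.3]
finger_gap: 0.025
```

carry_out:
  rows:
    - {"tx": 0,"ty": 0.0005,"tz": 0,"ax": -0.006,"ay": 0,"az": 0,"claw": 0.025}
    - {"tx": 0,"ty": 0.0005,"tz": 0,"ax": -0.006,"ay": 0,"az": 0,"claw": 0.025}
    - {"tx": 0,"ty": 0.0005,"tz": 0,"ax": -0.006,"ay": 0,"az": 0,"claw": 0.025}
    - {"tx": 0,"ty": 0.0004,"tz": 0,"ax": -0.006,"ay": 0,"az": 0,"claw": 0.025}
    - {"tx": 0,"ty": 0.0002,"tz": 0,"ax": -0.004,"ay": 0,"az": 0,"claw": 0.025}

```text
time: 26.75
tcp_pos: [0.5855, -0.1065, 0.2586]
tcp_rot: [[-0.0, 0.996, 0.093], [0.0, 0.093, -0.996], [-1.0, -0.0, -0.0]]
wrist_force: [-2.9, 1.1, 2.1]
finger_gap: 0.0247
```

```bash
python3 sel.py
```

```text
t 26.75 Ftan -2.73 Frad -1.39 grip ang 277.53 joint~ 1.091 r 0.0856 jaw-tangent(deg) -2.18
```

carry_out:
  rows:
    - {"tx": 0,"ty": 0.0004,"tz": -0.0002,"ax": -0.006,"ay": 0,"az": 0,"claw": 0.025}
    - {"tx": 0,"ty": 0.0004,"tz": -0.0002,"ax": -0.006,"ay": 0,"az": 0,"claw": 0.025}
    - {"tx": 0,"ty": 0.0004,"tz": -0.0001,"ax": -0.006,"ay": 0,"az": 0,"claw": 0.025}
    - {"tx": 0,"ty": 0.0002,"tz": 0,"ax": -0.004,"ay": 0,"az": 0,"claw": 0.025}
    - {"tx": 0,"ty": 0.0001,"tz": 0,"ax": 0,"ay": 0,"az": 0,"claw": 0.025}

```text
time: 27.25
tcp_pos: [0.587, -0.106, 0.2586]
tcp_rot: [[-0.0, 0.993, 0.115], [-0.0, 0.115, -0.993], [-1.0, -0.0, 0.0]]
wrist_force: [-2.7, 0.6, 0.8]
finger_gap: 0.0248
```

carry_out:
  rows:
    - {"tx": 0,"ty": 0.0004,"tz": -0.0001,"ax": -0.003,"ay": 0,"az": 0,"claw": 0.025}
    - {"tx": 0,"ty": 0.0004,"tz": -0.0001,"ax": -0.003,"ay": 0,"az": 0,"claw": 0.025}
    - {"tx": 0,"ty": 0.0003,"tz": 0,"ax": -0.003,"ay": 0,"az": 0,"claw": 0.025}
    - {"tx": 0,"ty": 0.0001,"tz": 0,"ax": 0,"ay": 0,"az": 0,"claw": 0.025}
    - {"tx": 0,"ty": 0,"tz": 0,"ax": 0,"ay": 0,"az": 0,"claw": 0.025}

```text
time: 27.75
tcp_pos: [0.5881, -0.1058, 0.2586]
tcp_rot: [[-0.0, 0.992, 0.124], [-0.0, 0.124, -0.992], [-1.0, -0.0, 0.0]]
wrist_force: [-2.3, -2.1, -0.6]
finger_gap: 0.025
```

```bash
python3 sel.py s13
```

```text
t 27.75 Ftan -2.5 Frad 1.77 grip ang 279.22 joint~ 1.121 r 0.0854 jaw-tangent(deg) -2.12
```

View pics/s13.png

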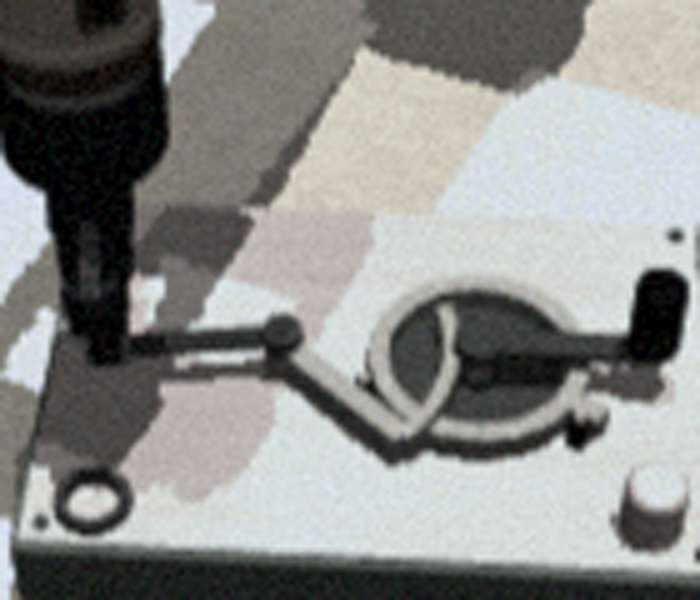

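No rise yet, with the joint at about 1.12. Continuing gently.

carry_out:
  rows:
    - {"tx": 0,"ty": 0.0004,"tz": 0,"ax": -0.004,"ay": 0,"az": 0,"claw": 0.025}
    - {"tx": 0,"ty": 0.0004,"tz": 0,"ax": -0.004,"ay": 0,"az": 0,"claw": 0.025}
    - {"tx": 0,"ty": 0.0003,"tz": 0,"ax": -0.003,"ay": 0,"az": 0,"claw": 0.025}
    - {"tx": 0,"ty": 0.0001,"tz": 0,"ax": 0,"ay": 0,"az": 0,"claw": 0.025}
    - {"tx": 0,"ty": 0,"tz": 0,"ax": 0,"ay": 0,"az": 0,"claw": 0.025}

```text
time: 28.3
tcp_pos: [0.5894, -0.1055, 0.2587]
tcp_rot: [[0.0, 0.991, 0.135], [0.0, 0.135, -0.991], [-1.0, 0.0, -0.0]]
wrist_force: [-1.7, -2.3, -0.7]
finger_gap: 0.0249
```

carry_out:
  rows:
    - {"tx": 0,"ty": 0.0004,"tz": 0,"ax": -0.004,"ay": 0,"az": 0,"claw": 0.025}
    - {"tx": 0,"ty": 0.0004,"tz": 0,"ax": -0.004,"ay": 0,"az": 0,"claw": 0.025}
    - {"tx": 0,"ty": 0.0003,"tz": 0,"ax": -0.003,"ay": 0,"az": 0,"claw": 0.025}
    - {"tx": 0,"ty": 0.0001,"tz": 0,"ax": 0,"ay": 0,"az": 0,"claw": 0.025}
    - {"tx": 0,"ty": 0,"tz": 0,"ax": 0,"ay": 0,"az": 0,"claw": 0.025}

```text
time: 28.8
tcp_pos: [0.5905, -0.1052, 0.2587]
tcp_rot: [[-0.0, 0.989, 0.146], [0.0, 0.146, -0.989], [-1.0, -0.0, -0.0]]
wrist_force: [-2.5, -2.2, 1.1]
finger_gap: 0.0251
```

```bash
python3 sel.py
```

```text
t 28.8 Ftan -2.83 Frad 1.79 grip ang 280.8 joint~ 1.148 r 0.0854 jaw-tangent(deg) -2.44
```

carry_out:
  rows:
    - {"tx": 0,"ty": 0.0004,"tz": 0,"ax": -0.004,"ay": 0,"az": 0,"claw": 0.025}
    - {"tx": 0,"ty": 0.0004,"tz": 0,"ax": -0.004,"ay": 0,"az": 0,"claw": 0.025}
    - {"tx": 0,"ty": 0.0003,"tz": 0,"ax": -0.003,"ay": 0,"az": 0,"claw": 0.025}
    - {"tx": 0,"ty": 0.0001,"tz": 0,"ax": 0,"ay": 0,"az": 0,"claw": 0.025}
    - {"tx": 0,"ty": 0,"tz": 0,"ax": 0,"ay": 0,"az": 0,"claw": 0.025}

```text
time: 29.3
tcp_pos: [0.5916, -0.1051, 0.2586]
tcp_rot: [[-0.001, 0.988, 0.156], [0.0, 0.156, -0.988], [-1.0, -0.001, -0.0]]
wrist_force: [-4.2, -1.4, 0.8]
finger_gap: 0.0246
```

carry_out:
  rows:
    - {"tx": 0,"ty": 0.0004,"tz": 0,"ax": -0.004,"ay": 0,"az": 0,"claw": 0.025}
    - {"tx": 0,"ty": 0.0003,"tz": 0,"ax": -0.004,"ay": 0,"az": 0,"claw": 0.025}
    - {"tx": 0,"ty": 0.0002,"tz": 0,"ax": -0.003,"ay": 0,"az": 0,"claw": 0.025}
    - {"tx": 0,"ty": 0.0001,"tz": 0,"ax": 0,"ay": 0,"az": 0,"claw": 0.025}
    - {"tx": 0,"ty": 0,"tz": 0,"ax": 0,"ay": 0,"az": 0,"claw": 0.025}

```text
time: 29.8
tcp_pos: [0.5925, -0.1049, 0.2586]
tcp_rot: [[-0.001, 0.986, 0.167], [0.0, 0.167, -0.986], [-1.0, -0.001, -0.0]]
wrist_force: [-5.1, -2.3, 1.4]
finger_gap: 0.0247
```

```bash
python3 sel.py s14
```

```text
t 29.8 Ftan -5.44 Frad 1.37 grip ang 282.25 joint~ 1.174 r 0.0856 jaw-tangent(deg) -2.61
```

View pics/s14.png

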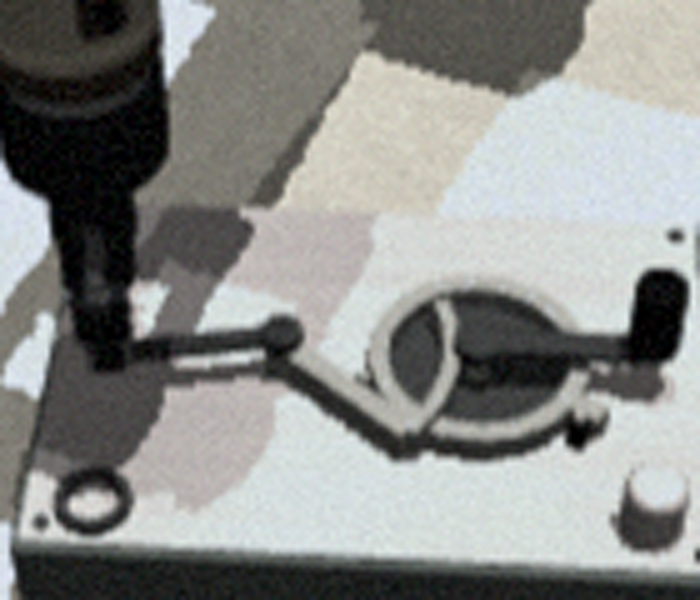

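The force is climbing from 2.6 to 5.4 N, so the stop is met. One more small nudge will confirm.

carry_out:
  rows:
    - {"tx": 0,"ty": 0.0004,"tz": 0,"ax": -0.004,"ay": 0,"az": 0,"claw": 0.025}
    - {"tx": 0,"ty": 0.0003,"tz": 0,"ax": -0.004,"ay": 0,"az": 0,"claw": 0.025}
    - {"tx": 0,"ty": 0.0002,"tz": 0,"ax": 0,"ay": 0,"az": 0,"claw": 0.025}
    - {"tx": 0,"ty": 0.0001,"tz": 0,"ax": 0,"ay": 0,"az": 0,"claw": 0.025}
    - {"tx": 0,"ty": 0,"tz": 0,"ax": 0,"ay": 0,"az": 0,"claw": 0.025}

```text
time: 30.35
tcp_pos: [0.5932, -0.1048, 0.2586]
tcp_rot: [[-0.002, 0.985, 0.175], [0.0, 0.175, -0.985], [-1.0, -0.002, -0.001]]
wrist_force: [-6.9, -1.4, 3.1]
finger_gap: 0.0248
```

```bash
python3 sel.py
```

```text
t 30.35 Ftan -7.02 Frad 0.15 grip ang 282.77 joint~ 1.183 r 0.0856 jaw-tangent(deg) -2.67
```

It's home, at 7 N and rising linearly. Release, back off and lift.

carry_out:
  rows:
    - {"tx": 0,"ty": 0,"tz": 0,"ax": 0,"ay": 0,"az": 0,"claw": 0.045}
    - {"tx": 0,"ty": 0,"tz": 0,"ax": 0,"ay": 0,"az": 0,"claw": 0.045}
    - {"tx": 0,"ty": -0.004,"tz": 0,"ax": 0,"ay": 0,"az": 0,"claw": 0.045}
    - {"tx": -0.02,"ty": 0,"tz": 0,"ax": 0,"ay": 0,"az": 0,"claw": 0.045}
    - {"tx": -0.04,"ty": 0,"tz": 0,"ax": 0,"ay": 0,"az": 0,"claw": 0.045}

```text
time: 30.85
tcp_pos: [0.5883, -0.1049, 0.3156]
tcp_rot: [[-0.007, 0.985, 0.175], [0.003, 0.175, -0.985], [-1.0, -0.006, -0.004]]
wrist_force: [-0.8, 0.3, -0.2]
finger_gap: 0.0449
```

carry_out:
  rows:
    - {"tx": -0.04,"ty": 0,"tz": 0,"ax": 0,"ay": 0,"az": 0,"claw": 0.045}
    - {"tx": -0.02,"ty": -0.045,"tz": 0,"ax": 0,"ay": 0,"az": 0,"claw": 0.045}
    - {"tx": 0,"ty": -0.045,"tz": 0,"ax": 0,"ay": 0,"az": 0,"claw": 0.045}
    - {"tx": 0,"ty": -0.045,"tz": 0,"ax": 0,"ay": 0,"az": 0,"claw": 0.045}
    - {"tx": 0,"ty": -0.045,"tz": 0,"ax": 0,"ay": 0,"az": 0,"claw": 0.045}

```text
time: 31.35
tcp_pos: [0.411, -0.1369, 0.3789]
tcp_rot: [[0.002, 0.984, 0.176], [-0.001, 0.176, -0.984], [-1.0, 0.001, 0.001]]
wrist_force: [-0.6, -1.4, 0.4]
finger_gap: 0.045
```

carry_out:
  rows:
    - {"tx": 0,"ty": -0.03,"tz": 0,"ax": 0,"ay": 0,"az": 0,"claw": 0.045}
    - {"tx": 0,"ty": 0,"tz": 0,"ax": 0,"ay": 0,"az": 0,"claw": 0.045}
    - {"tx": 0,"ty": 0,"tz": 0,"ax": 0,"ay": 0,"az": 0,"claw": 0.045}
    - {"tx": 0,"ty": 0,"tz": 0,"ax": 0,"ay": 0,"az": 0,"claw": 0.045}
    - {"tx": 0,"ty": 0,"tz": 0,"ax": 0,"ay": 0,"az": 0,"claw": 0.045}

```text
time: 31.85
tcp_pos: [0.3838, -0.1422, 0.3788]
tcp_rot: [[0.0, 0.984, 0.176], [0.0, 0.176, -0.984], [-1.0, 0.0, -0.0]]
wrist_force: [-0.3, -1.0, -0.3]
finger_gap: 0.045
```

Run:
```python
from h import *
o=status.get_obs(); print({k:np.round(v,4).tolist() for k,v in o.items() if k in('time','tcp_pos','wrist_force','qd')})
c=camera('top'); np.savez('top4.npz',**c)
im=c['img'][145:265,205:355]
cv2.imwrite('pics/top4z.png',np.clip(cv2.resize(im,None,fx=5,fy=5,interpolation=2)*1.6,0,255).astype(np.uint8))
c=camera('scene'); cv2.imwrite('pics/s15.png',c['img'])
```

```text
{'time': 31.85, 'qd': [0.001, 0.0012, 0.0027, -0.0012, 0.0032, 0.0013], 'tcp_pos': [0.3838, -0.1422, 0.3788], 'wrist_force': [-0.254, -1.0262, -0.3033]}
```

View pics/top4z.png

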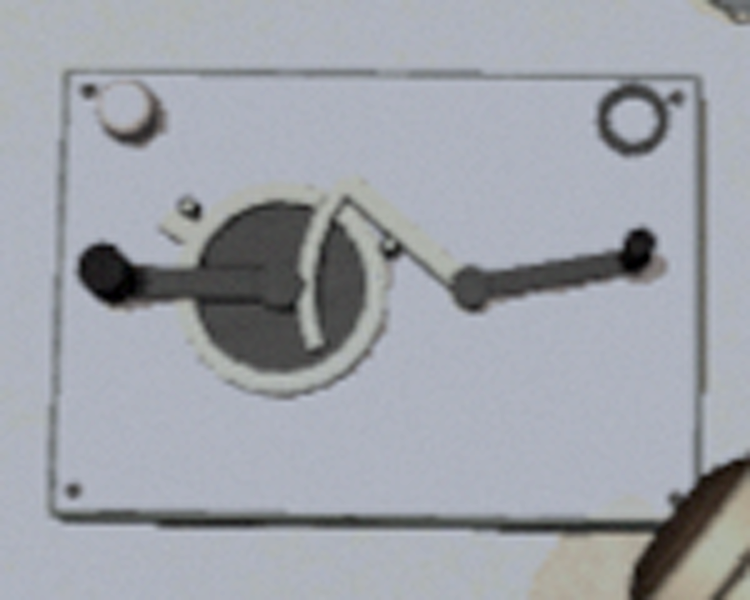

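View pics/s15.png

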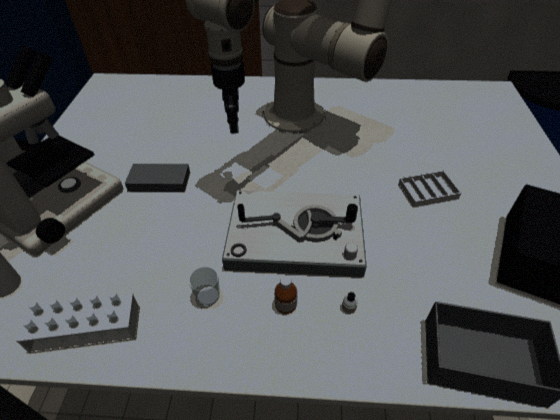

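The blade arm rests on its stop (390,247) and the lug on the other stop (188,208). The bystanders look unmoved. I'll check the numbers before handing in.

Run:
```python
from h import *
c=dict(np.load('top4.npz'))
s0=onz(c,*zz(571,410),.126); s=onz(c,*zz(638,243),.126); i0=onz(c,*zz(135,370),.121); i=onz(c,*zz(104,270),.121)
ax=np.array([.570,-.022]); a=lambda p:np.degrees(np.arctan2(*(p[:2]-ax)[::-1]))%360
print('sel',s.round(4),a(s0),a(s),np.radians(a(s)-215),'swing',np.radians(a(s)-a(s0)),'iso moved',np.linalg.norm(i-i0))
A=dict(np.load('top0.npz'))['img'].astype(int); d=np.abs(c['img']-A).sum(2)
for n,(u,v) in dict(can=(230,167),ring=(332,169),reagent=(287,128),oil=(235,131),beaker=(355,133),tray=(139,276),box=(440,280)).items():
    print(n,d[v-12:v+12,u-12:u+12].mean().round(1))
```

```text
sel [ 0.5847 -0.1044  0.126 ] 215.94534865603205 280.15065643611786 1.1370934646458912 swing 1.1205940180188285 iso moved 0.052747478701133374
can 8.0
ring 7.7
reagent 7.1
oil 7.6
beaker 6.4
tray 7.8
box 5.6
```

The selector reads about 1.13 rad, the isolator has moved about 53 mm, and the bystander image patches are unchanged. Handing in.

```bash
python3 -c "
from bench import bot; print(bot.close_job())"
```

```text
the job is handed in; nothing more can be done
None
```

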